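Bring the dishes from the transport incubator to the microscope

TASK

Bring every culture dish from the transport incubator to the microscope: draw the stage carriage out to its load stop, pull the recessed paddle to unlatch the incubator's lid and raise the lid until it stands upright, and set all the dishes flat on the carriage's glass plate, inside its rim and side by side. Then press the lid shut until its latch catches, and slide the carriage gently home against its stop under the lamp with the dishes still on it. Leave the other things on the bench alone.

Things in the scene. Friction and masses are not known exactly. Their poses are not given: they have to be found in the camera images.
- incubator: grey transport incubator box fixed to the bench, 270 (x) x 250 (y) x 95 mm tall plus a 50 mm thick white lid; origin under its middle, z up. Walls 18 mm. Inner floor 45 mm above the bench: steel warming plate x -90..90, y -62..65 mm, the floor round it a 6 mm high ledge. Latch keeper bar inside the -y wall, below the rim
- lid_hinge (a point): middle of the lid's hinge line, at the top of the box's +y edge (box y = +125 mm, z = 95 mm), along x; its axes are the box's when the lid is shut and turn with the lid
- lid (a joint): lid angle, 0 shut, 1.57 upright, stop 1.75. Stiff friction hinge, stays where left: about 8 N to raise at the paddle, 1 to 4 N to push down at the free edge. Cannot rise while the latch bolt is caught. Pressed down to 0 (about 6 N at the free edge) the sprung bolt snaps under its keeper
- lid_edge (a point): middle of the lid's free (-y) edge face at mid thickness, 250 mm from the hinge line; axes as the lid's: underside 25 mm to its -z, top face 25 mm to its +z; the lid is 270 mm wide in x
- paddle (a joint): paddle angle relative to the lid: 0 flush, 0.6 fully pulled; sprung to flush (1 to 2 N at its grip). The bolt is drawn clear at 0.3 to 0.45; lifting on at the paddle then raises the lid. A lid already ajar needs no more unlatching
- paddle_grip (a point): pinch point of the dark steel paddle, 44 (x) x 57 (y) x 12 mm thick: mid thickness, 17 mm from its free -y edge, 40 mm from its own hinge (on its +y side, along x). It lies in a pan in the lid's top: 110 (x) x 90 mm, 34 deep, 33 mm free on each side in x, 18 beyond the free edge. Flush, this point is 8 mm below the lid's top, 190 mm from the lid's hinge line and 42 above it
- microscope: compact inverted microscope fixed to the bench; origin under its optical axis on the bench, z up. White base 220 (x) x 310 (y -160..150), 85 mm tall; pillar 60 x 60 at y -155..-95, 306 mm tall, arm over the stage; lamp head 64 mm across hangs on the optical axis down to 176 mm above the bench
- carriage (a joint): position of the stage carriage on its slide, m: 0 home against the stop under the lamp, 0.14 the load stop, drawn out along the microscope's +y; about 3 N to slide, stays where left
- plate (a point): centre of the top of the carriage's glass plate, 102 mm above the bench, axes as the microscope's; clear area 180 (x) x 120 (y) mm inside a rim 4.5 mm high, 10 wide; moves with the carriage
- pull_knob (a point): middle of the carriage's black upright pull knob, 24 mm across, 16 mm up and 20 down from this point, 88 mm from the plate's centre at the carriage's +y end
- dish0_c (a point): centre (half-way up) of a lidded round culture dish, 40 mm across, 16 mm tall, clear and white, about 30 g; z is its axis; there are two to four of them, on the incubator's warming plate at the start; absent ones read None
- dish1_c (a point): centre (half-way up) of a lidded round culture dish, 40 mm across, 16 mm tall, clear and white, about 30 g; z is its axis; there are two to four of them, on the incubator's warming plate at the start; absent ones read None
- dish2_c (a point): centre (half-way up) of a lidded round culture dish, 40 mm across, 16 mm tall, clear and white, about 30 g; z is its axis; there are two to four of them, on the incubator's warming plate at the start; absent ones read None
- dish3_c (a point): centre (half-way up) of a lidded round culture dish, 40 mm across, 16 mm tall, clear and white, about 30 g; z is its axis; there are two to four of them, on the incubator's warming plate at the start; absent ones read None
- timer: white square lab timer, 65 x 65 x 18 mm, on the bench; a bystander, origin under its middle
- wipes: white packet of lens wipes, 110 x 75 x 22 mm, on the bench; a bystander, origin under its middle
- tip_box: grey pipette-tip box with a clear cover, 122 x 87 x 62 mm; a bystander, origin under its middle
- media_bottle: clear bottle with white cap, 68 mm wide, 140 mm tall; a bystander, origin under its middle
- oil_bottle: amber bottle with black cap, 50 mm wide, 100 mm tall; a bystander, origin under its middle
- marker: white marker pen with black cap, 134 mm long, 14 mm thick, lying along its own x; a bystander, origin under its middle
- tube_rack: grey tube rack 90 x 180 x 35 mm (65 mm with its tubes); a bystander, origin under its middle

How it is judged (in metres and radians):
On the way, in this order (a step that is already met when the one before it is completed fails the run):
1. the paddle is pulled while the lid is still down (value of joint paddle above 0.25 rad and value of joint lid below 0.1 rad), for 0.05 s.
2. the lid stands open (at least 1.3 rad) (value of joint lid above 1.3 rad), for 0.2 s.
3. every dish lies flat on the glass plate of the carriage, drawn out to its load stop (within 8 mm) (value of joint carriage above 0.132 m and x of dish0_c in the frame of plate between -0.075 and 0.075 m and y of dish0_c in the frame of plate between -0.045 and 0.045 m and z of dish0_c in the frame of plate between 0.004 and 0.012 m and angle between each of dish0_c, dish1_c, dish2_c, dish3_c's own z axis and vertical below 0.08 rad and x of dish1_c in the frame of plate between -0.075 and 0.075 m and y of dish1_c in the frame of plate between -0.045 and 0.045 m and z of dish1_c in the frame of plate between 0.004 and 0.012 m and x of dish2_c in the frame of plate between -0.075 and 0.075 m and y of dish2_c in the frame of plate between -0.045 and 0.045 m and z of dish2_c in the frame of plate between 0.004 and 0.012 m and x of dish3_c in the frame of plate between -0.075 and 0.075 m and y of dish3_c in the frame of plate between -0.045 and 0.045 m and z of dish3_c in the frame of plate between 0.004 and 0.012 m), for 0.5 s.
At the end, for the whole second after the job is handed in: the lid is shut and latched (lid within 0.03 rad of shut, paddle within 0.12 rad of flush), the carriage is home within 4 mm of its stop, and every dish lies flat (within 0.08 rad) on the glass plate inside the rim, none on another (value of joint lid below 0.03 rad and value of joint paddle below 0.12 rad and value of joint carriage below 0.004 m and x of dish0_c in the frame of plate between -0.075 and 0.075 m and y of dish0_c in the frame of plate between -0.045 and 0.045 m and z of dish0_c in the frame of plate between 0.004 and 0.012 m and angle between each of dish0_c, dish1_c, dish2_c, dish3_c's own z axis and vertical below 0.08 rad and x of dish1_c in the frame of plate between -0.075 and 0.075 m and y of dish1_c in the frame of plate between -0.045 and 0.045 m and z of dish1_c in the frame of plate between 0.004 and 0.012 m and x of dish2_c in the frame of plate between -0.075 and 0.075 m and y of dish2_c in the frame of plate between -0.045 and 0.045 m and z of dish2_c in the frame of plate between 0.004 and 0.012 m and x of dish3_c in the frame of plate between -0.075 and 0.075 m and y of dish3_c in the frame of plate between -0.045 and 0.045 m and z of dish3_c in the frame of plate between 0.004 and 0.012 m); the robot touches nothing.
It fails at once if a bystander (timer, wipes, tip box, bottle, marker, tube rack) is moved by more than 40 mm (distance of any of timer, wipes, tip_box, media_bottle, oil_bottle, marker, tube_rack from where it was at the start of the episode above 0.04 m).
It fails at once if the carriage is slid faster than 0.35 m/s (velocity of joint carriage above 0.35 m/s or velocity of joint carriage below -0.35 m/s).
Of dish0, dish1, dish2, dish3 only 2 to 4 are there at a start; the rules pass over those that are not, and their reading is None.
At some moment in a run one of dish0, dish1, dish2, dish3 may be knocked a few centimetres aside while the robot is not near it.
Once in a run the grip may slacken for a moment while it holds something.
It also fails if it takes over 210 s, if anything falls off the work surface, if the arm or the gripper's body presses on something with over 40 N, if the wrist force passes 120 N, or if a joint passes its speed limit or range.

ROBOT

A 6-joint arm with a two-finger parallel gripper is mounted at the origin on the work surface. World frame = base frame: x ahead of the robot, y to its left, z up, the work surface at z = 0. Lengths are in mm, angles in rad, forces in N, time in s.
With the tool pointing down it reaches from about 300 to 775 mm from the base axis. Payload 14.6 kg.
Tool frame: the origin (TCP) lies midway between the tips of the shut fingers; the grasp point (between the pads) lies 19 mm behind it (pinch_z is the distance from the TCP to the grasp point, in mm); z points along the fingers, y is the direction in which the jaws open and shut (so a half turn about z gives the same grasp; the last joint's range is limited). The gripper opens to 94 mm and grips with 3 to 60 N. Pads are 16 mm wide; open, the fingers measure 119 mm over their backs; the gripper's body (75 mm by 177 mm) begins 78 mm behind the grasp point.
Start: joints at [1.162, 0.3, 1.521, -0, 1.321, -0.067], TCP at [184.348, 518.175, 179.746] pointing down, gripper open.
Joint ranges: [-3.03, 3.03], [-0.79, 2.21], [0.23, 2.52], [-1.04, 4.18], [0, 3.07], [-2.55, 2.55]. Speed limits (rad/s): [2.22, 2.22, 2.57, 3.14, 3.14, 3.14].

INTERFACE

Orientations are given as [roll, pitch, yaw] about the fixed x, y, z axes, in that order (R = Rz(yaw) Ry(pitch) Rx(roll)).
In Python, from cell import read_state, camera, sign_off, pinch_z gives the robot as it stands. The module is installed in compiled form; this text tells all that it offers.
- The arm moves only by the tool servo_tool, never from a script. Its argument "series" is a list of rows, each a list of 6 numbers: the shift along the tool's x, y, z in cm, then the turn, a rotation vector about the tool's x, y, z in rad. In form: [[tx, ty, tz, rx, ry, rz], ...]. A call has exactly 10 rows; each row is the pose to reach, as a shift and turn from the pose commanded when the call began, along the tool's axes at that moment; what a row does not reach only later rows make up. A row lasts 1/12 s, in which the tool goes at most 41.7 mm and 7.16 degrees, less where a joint would pass 70% of its speed; a pose out of reach is approached as far as the arm can. A call with a gripper value outside its range is refused whole. "gripper" is the finger opening in cm, from 0 to 9.4, set as the call begins (left out, the last holds). The fingers move at their own pace and stop on an object; "grip_force" is the grip in N (left out, the last holds). Time passes only in rows, so rows that repeat a pose let the fingers close, or fill a call up. It gives the time, the measured TCP pose, the force and the opening at its end, in the units of the state.
- read_state(): the state, without advancing time (a new reading comes with each control period).
- camera(name): name is "scene" or "top" or "wrist"; returns a dict with "pixels" (480x640x3 uint8, red, green, blue), "fx", "fy", "cx", "cy" (pixels), "pose" (4x4, takes a point from camera to world coordinates); the wrist camera has in their place "mount" (4x4, takes a point from camera to tool coordinates, whose origin is the TCP and whose axes are the flange's). Camera axes: x right, y down, z forward; pixel columns grow to the right and rows downward; lengths in mm; the calibration is good to about 2 mm. A picture is of the moment at which its call begins: read the wrist's pose just before it. There is no depth.
- sign_off(): hands the job in, once; it reports no verdict.
The state is a dict: "clock": time; "joints": joint angles; "qd": joint speeds; "effort": joint torques, N m; "eef_pos": TCP position; "eef_rot": TCP orientation; "wrist_force": force on the tool from outside, world axes, zero at the start; "moment": the same for the moment, N m; "finger_gap": finger opening in mm.
Only numpy, scipy, OpenCV 4.12 (cv2) and the standard library are available. Lean on these libraries where they do the work, as an engineer would, in place of code of your own. Each camera call takes 0.05 s, during which the arm holds its last target.

## Working session

There is one attempt and no reset: what is moved stays moved. The work goes in short steps, Python scripts to look and compute and a tool call to move; the robot and the scene stay as the last step left them, time stands still between calls to the robot, and variables do not carry over. Pictures are saved under pics/ and viewed, and the job is handed in when it is done.

Besides the shell and the picture viewer there is one more tool, called after ">>>" by a JSON object that holds its "method" and its "body". servo_tool: Moves the arm, as the interface text tells. Its arguments: {"type":"object","properties":{"series":{"type":"array"},"gripper":{"type":"number"},"grip_force":{"type":"number"}},"required":["series"]}

```bash
mkdir -p pics; ls; python3 - <<'E'
from cell import read_state, camera, pinch_z
import cv2, numpy as np
print(read_state(), pinch_z)
for n in ["scene","top","wrist"]:
    c=camera(n); cv2.imwrite(f"pics/{n}0.png",c["pixels"][:,:,::-1])
    print(n,c["fx"],c["fy"],c["cx"],c["cy"],np.round(c.get("pose",c.get("mount")),4).tolist())
E
```

```text
pics
{'clock': 0.0, 'joints': array([ 1.16240302e+00,  3.00483394e-01,  1.52157352e+00, -9.23359457e-06,
        1.32068576e+00, -6.66064237e-02]), 'qd': array([ 0.00048784,  0.00096119, -0.00080162,  0.00068785,  0.001155  ,
       -0.00090982]), 'effort': array([ 1.28542717e-03, -5.31827652e+01, -3.52727902e+01,  7.09439255e-02,
        2.45453574e-02, -1.52356915e-04]), 'eef_pos': array([184.23889217, 517.92035844, 179.18279812]), 'eef_rot': array([-3.14044459e+00, -6.76181514e-05,  2.79980802e+00]), 'wrist_force': array([-1.27495364,  0.02510844, -0.03866449]), 'moment': array([ 0.00933981, -0.00153446, -0.01332256]), 'finger_gap': 93.92009441293713} 18.8
scene 444.71798477652777 444.71798477652777 320.7949233214254 243.53345223635887 [[-0.5341, 0.7348, -0.4182, 928.6819], [0.8454, 0.4705, -0.2529, 258.6885], [0.0109, -0.4886, -0.8724, 940.3023], [0.0, 0.0, 0.0, 1.0]]
top 604.8388537513403 604.8388537513403 318.09612603282534 238.7434869711025 [[-0.0238, -0.976, 0.2164, 239.7843], [-0.9997, 0.0232, -0.0051, 18.5463], [-0.0001, -0.2164, -0.9763, 1428.8271], [0.0, 0.0, 0.0, 1.0]]
wrist 411.6214695567171 411.6214695567171 320.54403544148227 236.24185507211524 [[-0.0006, -0.961, -0.2766, 81.3831], [1.0, -0.0004, -0.0008, -0.8076], [0.0007, -0.2767, 0.961, -205.2801], [0.0, 0.0, 0.0, 1.0]]
```

View pics/scene0.png

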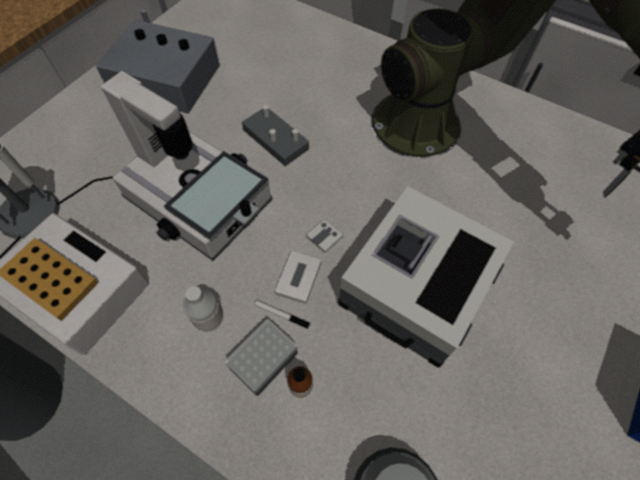

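View pics/top0.png

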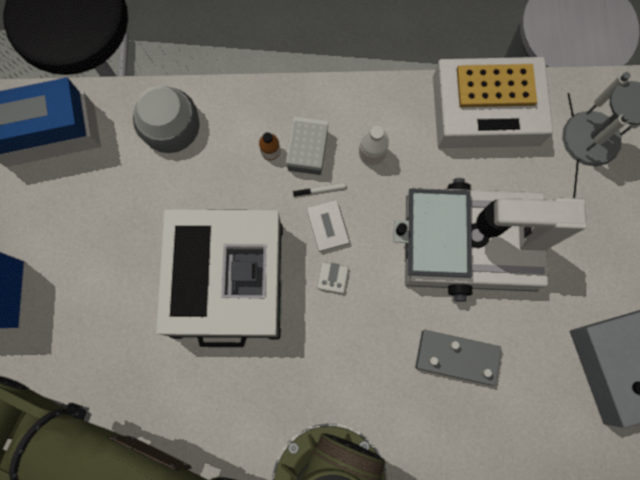

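View pics/wrist0.png

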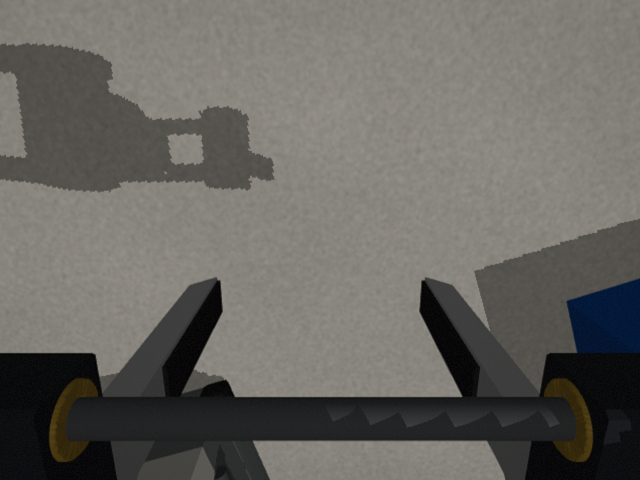

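```bash
cat > h.py <<'E'
from cell import read_state, camera, pinch_z
import cv2, numpy as np
from scipy.spatial.transform import Rotation as R
def crop(img,x0,y0,w,h,s,name):
    c=cv2.resize(img[y0:y0+h,x0:x0+w],None,fx=s,fy=s,interpolation=cv2.INTER_CUBIC)
    cv2.imwrite(name,c[:,:,::-1])
def tool():
    s=read_state(); T=np.eye(4); T[:3,:3]=R.from_euler('xyz',s["eef_rot"]).as_matrix(); T[:3,3]=s["eef_pos"]; return T
def pose(c,T=None):
    return c["pose"] if "pose" in c else T@c["mount"]
def ray(c,P,u,v):
    d=P[:3,:3]@np.array([(u-c["cx"])/c["fx"],(v-c["cy"])/c["fy"],1.]); return P[:3,3],d
def onz(c,P,u,v,z):
    o,d=ray(c,P,u,v); return o+d*(z-o[2])/d[2]
def proj(c,P,X):
    p=P[:3,:3].T@(np.asarray(X,float)-P[:3,3]); return c["fx"]*p[0]/p[2]+c["cx"],c["fy"]*p[1]/p[2]+c["cy"]
E
python3 - <<'E'
from h import *
c=camera("top")["pixels"]
crop(c,150,195,145,160,5,"pics/tc1.png")
crop(c,385,165,200,140,4,"pics/tc2.png")
E
```

```text
(no output)
```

View pics/tc1.png

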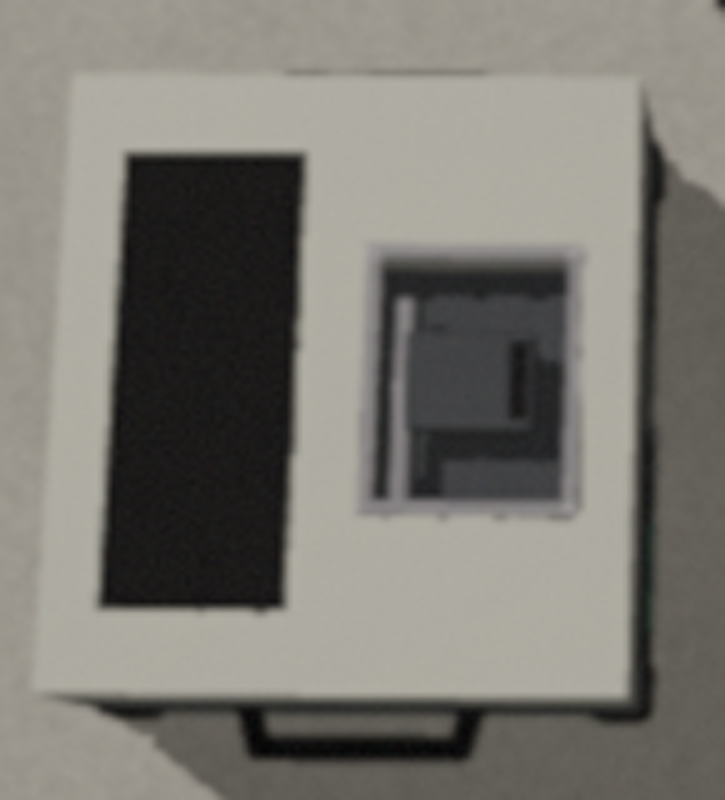

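View pics/tc2.png

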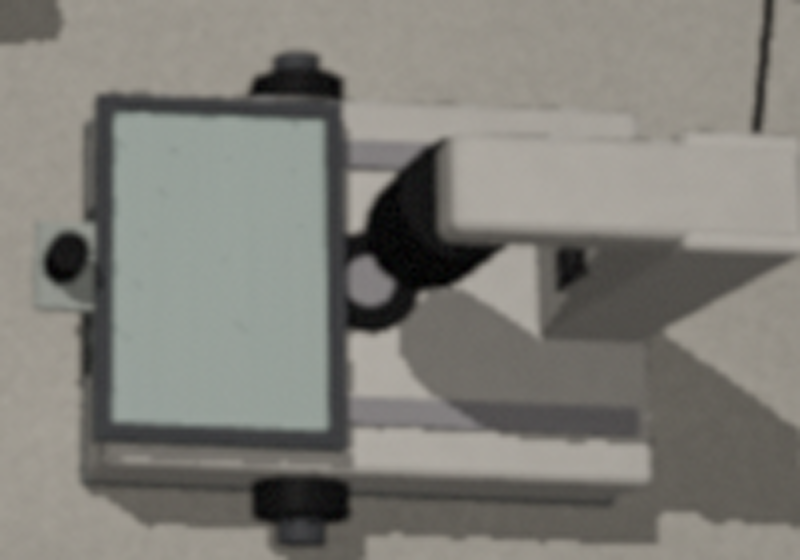

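```bash
python3 - <<'E'
from h import *
c=camera("top");P=c["pose"]
def f(pts,s,ox,oy,z):
    a=np.array([onz(c,P,u/s+ox,v/s+oy,z) for u,v in pts]); return a
lid=f([(72,73),(641,80),(632,697),(33,692)],5,150,195,145); print(lid.round(1),lid.mean(0)); 
print([np.linalg.norm(lid[i]-lid[i-1]).round(1) for i in range(4)])
ang=lambda a,b: np.arctan2(*(a-b)[[1,0]])
print("y dir",ang(lid[0],lid[1])-np.pi/2,ang(lid[3],lid[2])-np.pi/2,"x dir",ang(lid[0],lid[3]),ang(lid[1],lid[2]))
pan=f([(368,244),(582,248),(576,514),(362,510)],5,150,195,145);print("pan",pan.round(1),pan.mean(0))
pad=f([(415,333),(535,338),(528,430),(410,428)],5,150,195,140);print("pad",pad.round(1))
g=f([(110,112),(330,120),(328,430),(110,425)],4,385,165,102);print("glass",g.round(1),g.mean(0))
g=f([(97,95),(345,103),(348,447),(95,440)],4,385,165,106.5);print("rim",g.round(1),g.mean(0))
print([np.linalg.norm(g[i]-g[i-1]).round(1) for i in range(4)])
print("y dir",ang(g[0],g[1])-np.pi/2,ang(g[3],g[2])-np.pi/2,"x dir",ang(g[0],g[3]),ang(g[1],g[2]))
print("knob",f([(68,240),(68,255)],4,385,165,100).round(1))
print("base",f([(650,470),(85,470),(633,110)],4,385,165,85).round(1))
s=camera("scene");crop(s["pixels"],100,60,200,200,4,"pics/sc2.png");crop(s["pixels"],330,180,190,190,4,"pics/sc1.png")
E
```

```text
[[597.9 348.  145. ]
 [588.8  98.  145. ]
 [320.6 104.3 145. ]
 [328.7 356.  145. ]] [459.00201338 226.57957698 145.        ]
[np.float64(269.3), np.float64(250.2), np.float64(268.2), np.float64(251.8)]
y dir -0.03650951993600615 -0.032024824987921585 x dir -0.029621608709830115 -0.023581924410085105
pan [[517.9 217.2 145. ]
 [514.  124.3 145. ]
 [398.3 127.5 145. ]
 [402.2 218.6 145. ]] [458.07866804 171.87835277 145.        ]
pad [[479.1 197.2 140. ]
 [475.7 145.3 140. ]
 [435.6 148.4 140. ]
 [437.7 199.1 140. ]]
glass [[ 635.7 -206.6  102. ]
 [ 628.  -331.8  102. ]
 [ 449.2 -316.9  102. ]
 [ 454.9 -196.1  102. ]] [ 541.97677565 -262.85835454  102.        ]
rim [[ 644.7 -199.   106.5]
 [ 636.5 -340.   106.5]
 [ 438.8 -326.1  106.5]
 [ 446.  -186.6  106.5]] [ 541.50265358 -262.91235692  106.5       ]
[np.float64(199.0), np.float64(141.2), np.float64(198.2), np.float64(139.6)]
y dir -0.057467799770124506 -0.05175990824686094 x dir -0.06191383235103375 -0.07016229426302796
knob [[ 561.6 -178.8  100. ]
 [ 552.9 -178.3  100. ]]
base [[ 425.  -499.7   85. ]
 [ 432.5 -183.4   85. ]
 [ 634.8 -512.1   85. ]]
```

View pics/sc2.png

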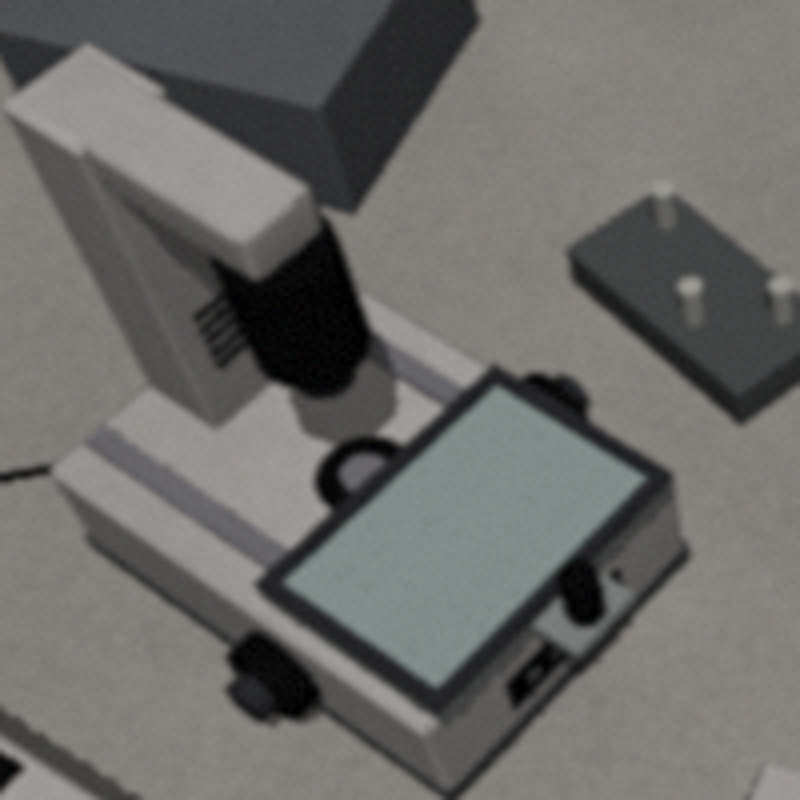

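View pics/sc1.png

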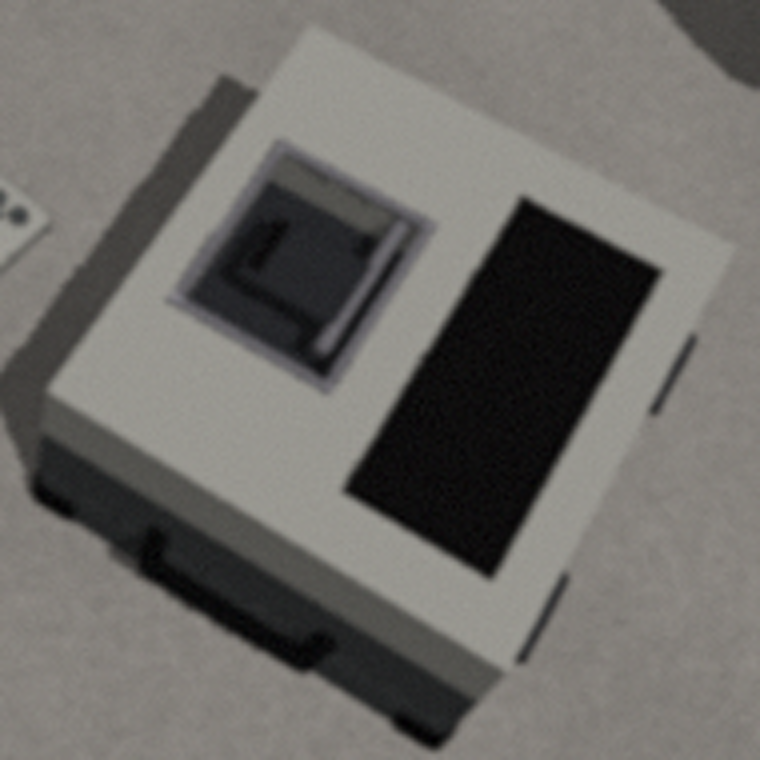

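```bash
python3 - <<'E'
from h import *
c=camera("top");P=c["pose"];s=camera("scene");Q=s["pose"]
def tri(a,b):
    o1,d1=ray(c,P,*a);o2,d2=ray(s,Q,*b)
    A=np.stack([d1,-d2],1);k=np.linalg.lstsq(A,o2-o1,rcond=None)[0]
    p,q=o1+k[0]*d1,o2+k[1]*d2
    return ((p+q)/2).round(1),np.linalg.norm(p-q).round(1)
t=lambda u,v:(u/4+385,v/4+165); S=lambda u,v:(u/4+100,v/4+60); t1=lambda u,v:(u/5+150,v/5+195); S1=lambda u,v:(u/4+330,v/4+180)
print("knob mid",tri(t(68,257),S(583,590)))
for n,a,b in [("rim near",(95,440),(668,478)),("rim -y near",(348,447),(497,370)),("rim far +y",(97,95),(435,708)),("rim far -y",(345,103),(262,582))]:
    print(n,tri(t(*a),S(*b)))
for n,a,b in [("0",(72,73),(503,672)),("1",(641,80),(48,390)),("2",(632,697),(312,25)),("3",(33,692),(735,245))]:
    print(n,tri(t1(*a),S1(*b)))
print("lamp axis shadow")
# project lamp hypothesis
import math
y=-0.06; ax=np.array([539.5,-346])
for z in (176,): print([ (np.array(proj(c,P,[ax[0],ax[1],z]))-[385,165])*4, (np.array(proj(s,Q,[ax[0],ax[1],z]))-[100,60])*4])
E
```

```text
knob mid (array([ 546.6, -173.2,  115. ]), np.float64(6.3))
rim near (array([ 446.8, -186.8,   96.7]), np.float64(2.9))
rim -y near (array([ 437.9, -324.6,   98.1]), np.float64(8.1))
rim far +y (array([ 645.1, -198.6,  102.9]), np.float64(2.2))
rim far -y (array([ 634.8, -336.9,  102.5]), np.float64(9.4))
0 (array([598.5, 350. , 142.4]), np.float64(2.6))
1 (array([588.9, 100.8, 141. ]), np.float64(5.4))
2 (array([319.6, 108.6, 142.2]), np.float64(8.5))
3 (array([328.4, 358.7, 144.6]), np.float64(5.1))
lamp axis shadow
[array([402.8058954 , 238.96857704]), array([318.91802801, 377.37716414])]
```

```bash
cat >> h.py <<'E'
def Tof(p,rpy):
    T=np.eye(4);T[:3,:3]=R.from_euler('xyz',rpy).as_matrix();T[:3,3]=p;return T
def plan(p,yaw=None,T0=None,tilt=0,rpy=None):
    "relative row (cm, rad) to reach p, pointing down with yaw"
    T0=tool() if T0 is None else T0
    if rpy is None: rpy=[np.pi,0,yaw]
    D=np.linalg.inv(T0)@Tof(p,rpy)
    r=np.r_[D[:3,3]/10,R.from_matrix(D[:3,:3]).as_rotvec()].round(3)
    print(p,"row",r.tolist()); return r
E
python3 - <<'E'
from h import *
T=tool()
plan([400,150,330],2.1)
plan([547,-190,300],1.51)
E
```

```text
[400, 150, 330] row [-32.659, -27.46, -15.029, -0.0, 0.0, 0.7]
[547, -190, 300] row [-57.903, -54.566, -12.025, -0.0, 0.0, 1.29]
```

>>> {"method": "servo_tool", "body": {"series": [[-3,-3,-4,0,0,0],[-7,-6,-8,0,0,0.1],[-11,-9,-11,0,0,0.2],[-15,-12,-14,0,0,0.3],[-18,-15,-15,0,0,0.4],[-21,-18,-15,0,0,0.5],[-24,-21,-15,0,0,0.6],[-27,-24,-15,0,0,0.7],[-30,-27,-15,0,0,0.7],[-33,-30,-15,0,0,0.7]], "gripper": 6, "grip_force": 25}}

```text
clock: 1.23
eef_pos: [364.0, 187.3, 327.3]
eef_rot: [3.14, 0.0, 2.099]
wrist_force: [1.1, 1.3, -0.1]
finger_gap: 59.9
```

```bash
python3 - <<'E'
from h import *
s=read_state();print(s["clock"],s["eef_pos"],s["eef_rot"],s["joints"])
plan([547,-190,300],1.51)
E
```

```text
1.2333 [363.96316126 187.28796648 327.34543137] [3.14038601e+00 1.63606420e-04 2.09943703e+00] [ 3.85700451e-01 -9.82513163e-02  1.62169990e+00  9.96381228e-06
  1.61692642e+00 -1.42939881e-01]
[547, -190, 300] row [-41.81, -3.227, 2.737, 0.001, -0.0, 0.589]
```

>>> {"method": "servo_tool", "body": {"series": [[-4,0,0,0,0,0.06],[-8,0,0,0,0,0.12],[-12,-1,1,0,0,0.18],[-16,-1,1,0,0,0.24],[-20,-1,1,0,0,0.3],[-24,-2,2,0,0,0.36],[-28,-2,2,0,0,0.42],[-32,-2,2,0,0,0.5],[-34,-3,3,0,0,0.58],[-34,-3,3,0,0,0.58]]}}

```text
clock: 2.07
eef_pos: [509.2, -123.0, 294.2]
eef_rot: [-3.138, -0.0, 1.511]
wrist_force: [-1.0, 0.4, -0.7]
finger_gap: 60.0
```

```bash
python3 - <<'E'
from h import *
s=read_state();print(s["eef_pos"],s["eef_rot"],s["joints"])
T=tool();c=camera("wrist");cv2.imwrite("pics/w1.png",c["pixels"][:,:,::-1]);np.save("w1.npy",T)
P=pose(c,T)
for X in ([547,-175,136],[547,-175,100],[541.8,-262.9,102]): print(proj(c,P,X))
E
```

```text
[ 509.22978254 -123.0488945   294.23051148] [-3.13809611e+00 -2.78186377e-04  1.51124173e+00] [-3.06680015e-01  1.82120079e-01  1.40415342e+00 -5.85624302e-04
  1.55877752e+00 -2.47117850e-01]
(np.float64(365.89722762258), np.float64(261.72919194615))
(np.float64(362.34890316592464), np.float64(249.8085951606108))
(np.float64(360.28996676517085), np.float64(328.34588013215154))
```

View pics/w1.png

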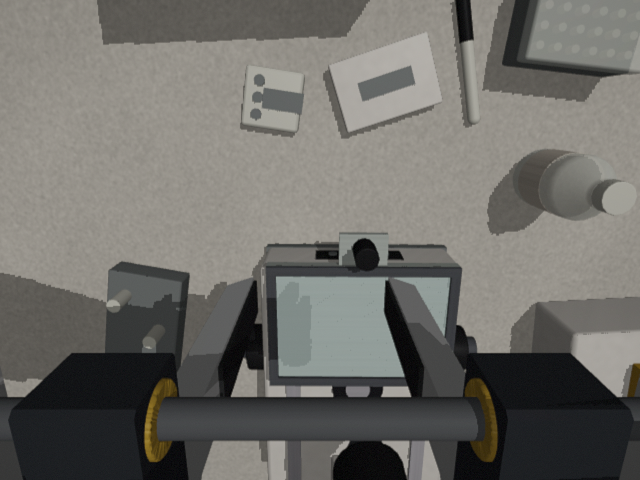

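```bash
python3 - <<'E'
from h import *
s=read_state();print(s["eef_pos"],s["qd"])
T=tool();c=camera("wrist");P=pose(c,T);
for z in (100,118,136): print(onz(c,P,367,258,z),onz(c,P,363,243,z))
plan([547,-172,150],1.51)
E
```

```text
[ 509.08312829 -121.16881483  295.3026435 ] [ 0.05190314 -0.04278501 -0.00159177  0.00596522  0.01294997 -0.02402582]
[ 551.94590001 -182.34322821  100.        ] [ 548.26550263 -165.98698526  100.        ]
[ 550.22362289 -175.98833171  118.        ] [ 546.70858258 -160.36696061  118.        ]
[ 548.50134576 -169.63343521  136.        ] [ 545.15166252 -154.74693597  136.        ]
[547, -172, 150] row [-5.005, 4.071, 14.615, -0.001, -0.0, 0.009]
```

>>> {"method": "servo_tool", "body": {"series": [[-1,1,2,0,0,0],[-2,2,4,0,0,0],[-3,3,7,0,0,0],[-4,4,10,0,0,0],[-5,4,13,0,0,0],[-5,4,14.6,0,0,0],[-5,4,14.6,0,0,0],[-5,4,14.6,0,0,0],[-5,4,14.6,0,0,0],[-5,4,14.6,0,0,0]]}}

```text
clock: 3.0
eef_pos: [547.5, -171.1, 152.8]
eef_rot: [3.139, 0.001, 1.521]
wrist_force: [0.1, -0.9, 0.9]
finger_gap: 59.7
```

```bash
python3 - <<'E'
from h import *
s=read_state();print(s["eef_pos"],s["qd"])
T=tool();c=camera("wrist");cv2.imwrite("pics/w2.png",c["pixels"][:,:,::-1]);P=pose(c,T);
for X in ([548,-171,136],[548,-171,118]): print(proj(c,P,X))
plan([547,-172,107],1.51)
E
```

```text
[ 547.48936262 -171.14377181  152.81527162] [-0.00364155  0.00401424  0.00315916 -0.00102615 -0.0059386   0.00078393]
(np.float64(322.7449949667224), np.float64(262.997185088078))
(np.float64(322.5627565918498), np.float64(252.98936056085975))
[547, -172, 107] row [-0.073, -0.045, 4.552, 0.003, 0.001, 0.011]
```

View pics/w2.png

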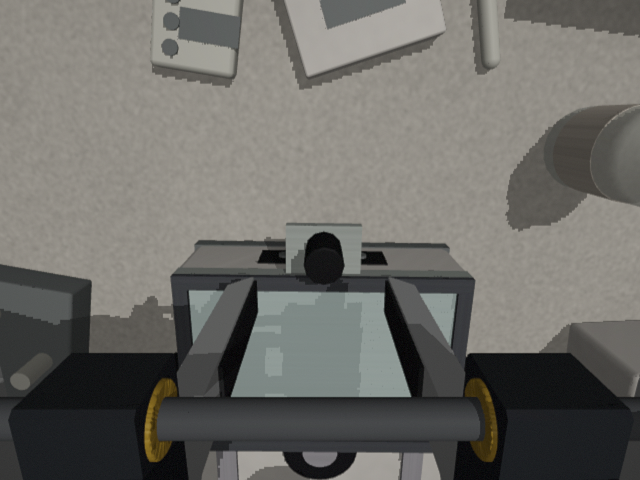

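>>> {"method": "servo_tool", "body": {"series": [[0,0,1,0,0,0],[0,0,2,0,0,0],[0,0,3,0,0,0],[0,0,4,0,0,0],[0,0,4.5,0,0,0],[0,0,4.5,0,0,0],[0,0,4.5,0,0,0],[0,0,4.5,0,0,0],[0,0,4.5,0,0,0],[0,0,4.5,0,0,0]]}}

```text
clock: 3.88
eef_pos: [546.9, -171.6, 106.2]
eef_rot: [3.141, 0.0, 1.52]
wrist_force: [0.6, 0.1, 0.3]
finger_gap: 59.6
```

>>> {"method": "servo_tool", "body": {"series": [[0,0,0,0,0,0],[0,0,0,0,0,0],[0,0,0,0,0,0],[0,0,0,0,0,0],[0,0,0,0,0,0],[0,0,0,0,0,0],[0,0,0,0,0,0],[0,0,0,0,0,0],[0,0,0,0,0,0],[0,0,0,0,0,0]], "gripper": 1.5, "grip_force": 25}}

```text
clock: 4.72
eef_pos: [549.2, -171.7, 106.0]
eef_rot: [3.135, 0.001, 1.52]
wrist_force: [18.9, -2.0, -9.3]
finger_gap: 22.2
```

>>> {"method": "servo_tool", "body": {"series": [[0.3,0.2,0,0,0,0],[1,0.2,0,0,0,0],[1.8,0.2,0,0,0,0],[2.6,0.2,0,0,0,0],[3.4,0.2,0,0,0,0],[4.2,0.2,0,0,0,0],[4.8,0.2,0,0,0,0],[5.3,0.2,0,0,0,0],[5.5,0.2,0,0,0,0],[5.7,0.2,0,0,0,0]]}}

```text
clock: 5.55
eef_pos: [552.8, -117.3, 106.0]
eef_rot: [3.138, 0.005, 1.519]
wrist_force: [9.8, -22.4, -8.1]
finger_gap: 21.9
```

>>> {"method": "servo_tool", "body": {"series": [[0.3,0,0,0,0,0],[0.5,0,0,0,0,0],[0.7,0,0,0,0,0],[0.9,0,0,0,0,0],[1,0,0,0,0,0],[1,0,0,0,0,0],[1,0,0,0,0,0],[1,0,0,0,0,0],[1,0,0,0,0,0],[1,0,0,0,0,0]]}}

```text
clock: 6.38
eef_pos: [552.9, -104.3, 105.9]
eef_rot: [3.14, -0.0, 1.52]
wrist_force: [6.0, 1.5, -2.3]
finger_gap: 15.1
```

>>> {"method": "servo_tool", "body": {"series": [[0,0,0,0,0,0],[0,0,0,0,0,0],[0,0,0,0,0,0],[0,0,-2,0,0,0],[0,0,-5,0,0,0],[0,0,-9,0,0,0],[0,0,-12,0,0,0],[0,0,-15,0,0,0],[0,0,-18,0,0,0],[0,0,-18,0,0,0]], "gripper": 6}}

```text
clock: 7.22
eef_pos: [553.3, -105.0, 291.9]
eef_rot: [3.133, 0.002, 1.52]
wrist_force: [-0.6, 0.1, 0.2]
finger_gap: 60.2
```

```bash
python3 - <<'E'
from h import *
s=read_state();print(s["eef_pos"],s["qd"])
T=tool();c=camera("wrist");cv2.imwrite("pics/w3.png",c["pixels"][:,:,::-1]);
c=camera("top");crop(c["pixels"],385,165,200,140,4,"pics/tc3.png")
plan([460,110,350],1.54)
E
```

```text
[ 553.28941883 -105.04218506  291.90962317] [ 0.00170264  0.03363711  0.10261828  0.00014904 -0.10111924  0.00054602]
[460, 110, 350] row [20.979, -10.3, -6.396, 0.001, 0.0, -0.02]
```

View pics/w3.png

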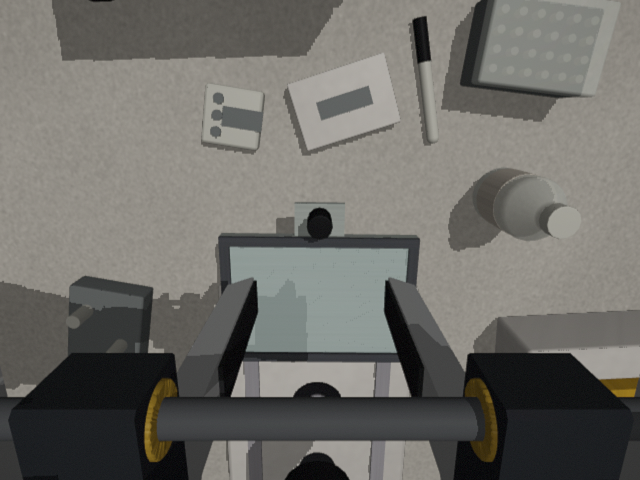

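View pics/tc3.png

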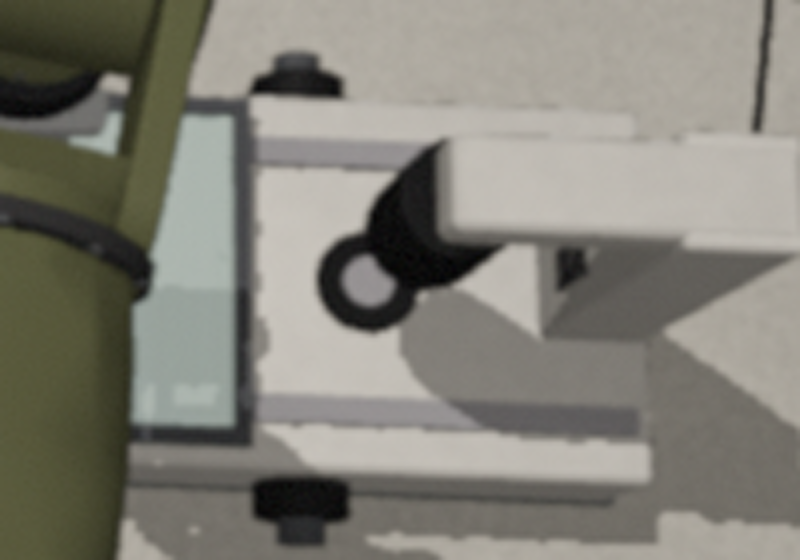

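```bash
python3 - <<'E'
from h import *
c=camera("top");P=c["pose"]
print(onz(c,P,368/4+385,283/4+165,92))
e0=[onz(c,P,u/4+385,v/4+165,106.5) for u,v in ((345,103),(348,447))]
e1=[onz(c,P,u/4+385,v/4+165,106.5) for u,v in ((250,100),(251,443))]
print(e0,e1,np.array(e1)-e0)
T=tool();w=camera("wrist");Q=pose(w,T);print("knob top",onz(w,Q,319,222,136)); print("rim",[onz(w,Q,u,v,106.5) for u,v in ((220,235),(419,238))])
E
```

```text
[ 534.4236222  -348.57791351   92.        ]
[array([ 636.54411932, -339.97063771,  106.5       ]), array([ 438.79333109, -326.07317666,  106.5       ])] [array([ 639.61198622, -285.97691547,  106.5       ]), array([ 442.29516459, -272.68942319,  106.5       ])] [[ 3.0678669  53.99372224  0.        ]
 [ 3.50183349 53.38375347  0.        ]]
knob top [ 548.85187149 -113.5388947   136.        ]
rim [array([ 451.63465306, -129.06784336,  106.5       ]), array([ 644.42156487, -141.91122779,  106.5       ])]
```

>>> {"method": "servo_tool", "body": {"series": [[3,-1,0,0,0,0],[7,-2,0,0,0,0],[11,-4,0,0,0,0],[15,-5,0,0,0,0],[18,-7,0,0,0,0],[21,-8,0,0,0,0],[24,-9,0,0,0,-0.02],[26,-10,0,0,0,-0.02],[26,-10,0,0,0,-0.02],[26,-10,0,0,0,-0.02]], "gripper": 6.6}}

```text
clock: 8.25
eef_pos: [464.9, 160.6, 284.7]
eef_rot: [-3.14, 0.001, 1.542]
wrist_force: [-0.6, 0.3, -0.1]
finger_gap: 65.7
```

```bash
python3 - <<'E'
from h import *
s=read_state();print(s["eef_pos"],s["qd"])
T=tool();c=camera("wrist");cv2.imwrite("pics/w4.png",c["pixels"][:,:,::-1]);P=pose(c,T)
for X in ([457,161.6,143],[479,161,143],[435,162,143],[457,144.6,143]): print(proj(c,P,X))
plan([457,161.6,180],1.54)
E
```

```text
[464.94315876 160.5908752  284.65848713] [-0.04094993  0.00243766 -0.01002641 -0.00524494 -0.00011087 -0.01230044]
(np.float64(312.81676228543313), np.float64(212.97697829330696))
(np.float64(338.3091358180944), np.float64(212.9377213886469))
(np.float64(287.3493612175526), np.float64(213.24209756676382))
(np.float64(313.4947037649314), np.float64(231.93254173885356))
[457, 161.6, 180] row [0.157, -0.82, 10.48, -0.002, 0.001, 0.0]
```

View pics/w4.png

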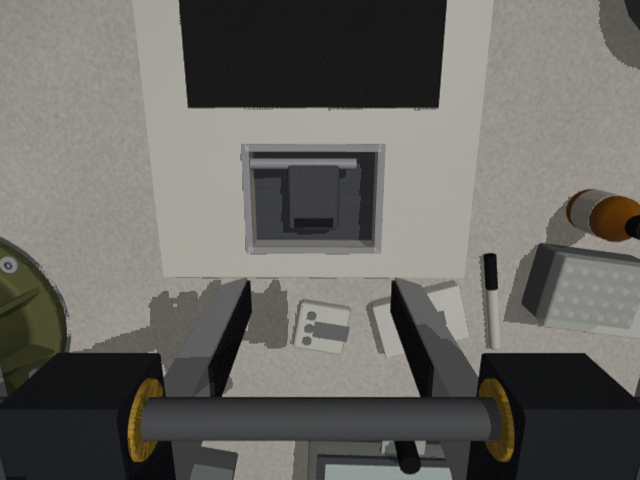

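>>> {"method": "servo_tool", "body": {"series": [[0,-0.3,2,0,0,0],[0.1,-0.6,5,0,0,0],[0.1,-0.8,8,0,0,0],[0.1,-0.8,11,0,0,0],[0.1,-0.8,13,0,0,0],[0.1,-0.8,14.5,0,0,0],[0.1,-0.8,15.5,0,0,0],[0.1,-0.8,16.3,0,0,0],[0.1,-0.8,16.6,0,0,0],[0.1,-0.8,16.6,0,0,0]]}}

```text
clock: 9.13
eef_pos: [457.6, 160.9, 119.5]
eef_rot: [-3.141, 0.0, 1.539]
wrist_force: [0.2, -0.7, 0.2]
finger_gap: 66.0
```

>>> {"method": "servo_tool", "body": {"series": [[0,0,0,0,0,0],[0,0,0,0,0,0],[0,0,0,0,0,0],[0,0,0,0,0,0],[0,0,0,0,0,0],[0,0,0,0,0,0],[0,0,0,0,0,0],[0,0,0,0,0,0],[0,0,0,0,0,0],[0,0,0,0,0,0]], "gripper": 3.6, "grip_force": 30}}

```text
clock: 9.97
eef_pos: [457.5, 161.3, 119.7]
eef_rot: [-3.142, 0.0, 1.54]
wrist_force: [-0.4, -0.4, -0.1]
finger_gap: 36.0
```

```bash
python3 - <<'E'
from h import *
T=tool();c=camera("wrist");cv2.imwrite("pics/w5.png",c["pixels"][:,:,::-1]);P=pose(c,T)
for X in ([457,161.6,143],[479,161,143],[435,162,143],[457,144.6,143]): print(proj(c,P,X))
E
```

```text
(np.float64(320.96597711516927), np.float64(291.3973268591344))
(np.float64(366.9312864532501), np.float64(291.2498735508462))
(np.float64(275.05722248623607), np.float64(291.9297062785136))
(np.float64(322.0498264908273), np.float64(323.38068405147874))
```

View pics/w5.png

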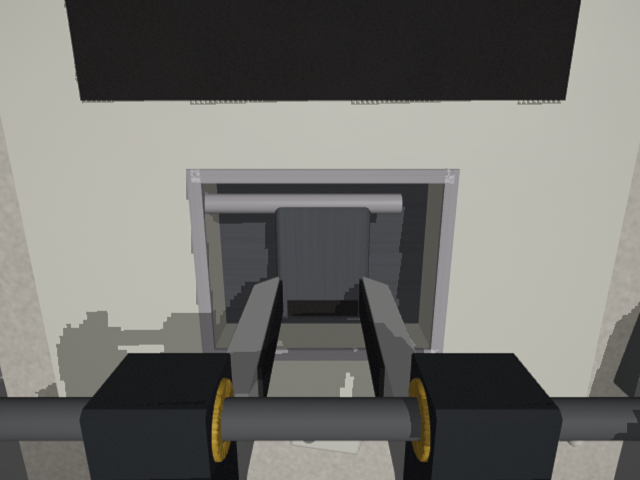

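```bash
python3 - <<'E'
from h import *
T=tool();c=camera("wrist");P=pose(c,T)
for dz in (0,-10,-19,-30):
  for dx in (-8,8): print(dz,dx,[np.round(proj(c,P,(T@[dx,dy,dz,1])[:3])) for dy in (-18,18)])
print(read_state()["finger_gap"])
crop(c["pixels"],180,160,290,220,2.7,"pics/w5c.png")
E
```

```text
0 -8 [array([289., 288.]), array([355., 288.])]
0 8 [array([288., 260.]), array([356., 260.])]
-10 -8 [array([287., 296.]), array([357., 296.])]
-10 8 [array([286., 267.]), array([358., 267.])]
-19 -8 [array([286., 303.]), array([358., 303.])]
-19 8 [array([285., 273.]), array([359., 273.])]
-30 -8 [array([284., 313.]), array([361., 314.])]
-30 8 [array([283., 282.]), array([361., 282.])]
36.410130671626824
```

View pics/w5c.png

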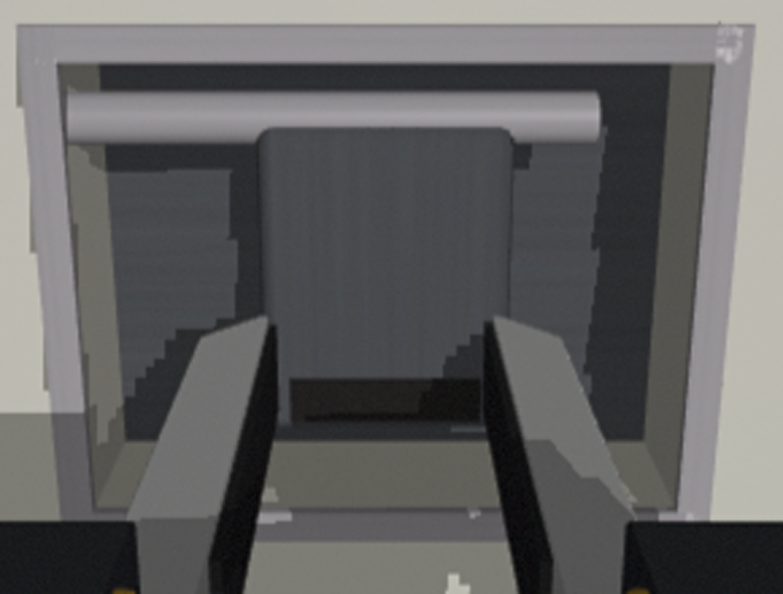

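>>> {"method": "servo_tool", "body": {"series": [[0,0,0.1,0,0,0],[0,0,0.2,0,0,0],[0,0,0.3,0,0,0],[0,0,0.4,0,0,0],[0,0,0.5,0,0,0],[0,0,0.5,0,0,0],[0,0,0.6,0,0,0],[0,0,0.6,0,0,0],[0,0,0.6,0,0,0],[0,0,0.6,0,0,0]]}}

```text
clock: 10.9
eef_pos: [458.0, 161.3, 116.2]
eef_rot: [3.14, -0.0, 1.54]
wrist_force: [-11.8, -4.5, 30.7]
finger_gap: 35.7
```

>>> {"method": "servo_tool", "body": {"series": [[0,0,-1,0,0,0],[0,0,-2,0,0,0],[0,0,-2,0,0,0],[0,0,-2,0,0,0],[0,0,-2,0,0,0],[0,0,-2,0,0,0],[0,0,-1.5,0,0,0],[0,0,-1,0,0,0],[0,0,-0.5,0,0,0],[0,0,-0.2,0,0,0]], "gripper": 6.6}}

```text
clock: 11.73
eef_pos: [457.2, 161.2, 114.6]
eef_rot: [-3.14, 0.0, 1.54]
wrist_force: [0.2, -0.1, 1.1]
finger_gap: 65.7
```

>>> {"method": "servo_tool", "body": {"series": [[0,0,0.3,0,0,0],[0,0,0.5,0,0,0],[0,0,0.6,0,0,0],[0,0,0.7,0,0,0],[0,0,0.8,0,0,0],[0,0,0.8,0,0,0],[0,0,0.8,0,0,0],[0,0,0.8,0,0,0],[0,0,0.8,0,0,0],[0,0,0.8,0,0,0]]}}

```text
clock: 12.57
eef_pos: [457.6, 161.3, 107.8]
eef_rot: [3.142, -0.0, 1.54]
wrist_force: [-0.2, 0.4, 0.1]
finger_gap: 66.0
```

>>> {"method": "servo_tool", "body": {"series": [[0,0,0.2,0,0,0],[0,0,0.4,0,0,0],[0,0,0.6,0,0,0],[0,0,0.8,0,0,0],[0,0,1.0,0,0,0],[0,0,1.1,0,0,0],[0,0,1.1,0,0,0],[0,0,1.1,0,0,0],[0,0,1.1,0,0,0],[0,0,1.1,0,0,0]]}}

```text
clock: 13.4
eef_pos: [457.6, 161.3, 96.8]
eef_rot: [3.141, -0.0, 1.54]
wrist_force: [-0.3, -0.2, -0.8]
finger_gap: 66.0
```

>>> {"method": "servo_tool", "body": {"series": [[0,0,0,0,0,0],[0,0,0,0,0,0],[0,0,0,0,0,0],[0,0,0,0,0,0],[0,0,0,0,0,0],[0,0,0,0,0,0],[0,0,0,0,0,0],[0,0,0,0,0,0],[0,0,0,0,0,0],[0,0,0,0,0,0]], "gripper": 3.6, "grip_force": 40}}

```text
clock: 14.23
eef_pos: [458.2, 161.2, 96.9]
eef_rot: [3.14, 0.0, 1.54]
wrist_force: [5.2, -1.4, -2.1]
finger_gap: 43.4
```

```bash
python3 - <<'E'
from h import *
T=tool();c=camera("wrist");cv2.imwrite("pics/w6.png",c["pixels"][:,:,::-1])
E
```

```text
(no output)
```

View pics/w6.png

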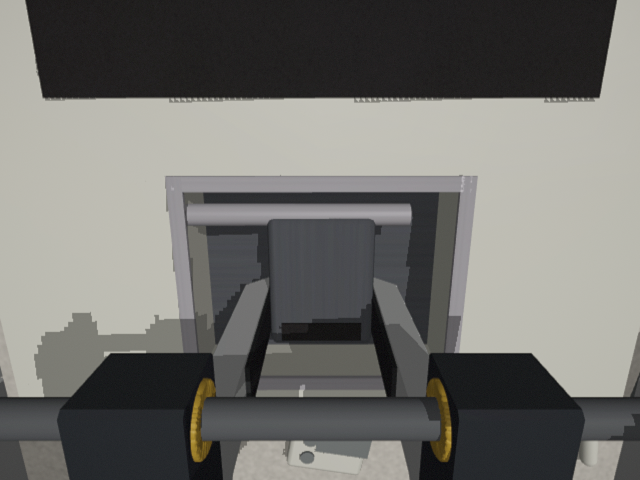

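```bash
cat > lid.py <<'E'
import numpy as np
def pinch(th,a):
    py,pz=-150-40*np.cos(a),42+40*np.sin(a)
    # rotate by th: -y -> +z
    return np.array([py*np.cos(th)+pz*np.sin(th), -py*np.sin(th)+pz*np.cos(th)])
p0=pinch(0,0)
def row(th,a,phi):
    d=pinch(th,a)-p0
    return [round((d[0]-40*np.sin(phi))/10,2),0,round((-d[1]+40*np.cos(phi)-40)/10,2),0,round(-phi,3),0]
if __name__=="__main__":
    for a in np.linspace(0,.5,6): print("A",a,row(0,a,0))
    for th in np.arange(0,1.51,.1): print("B",round(th,2),row(th,.5,.6*th))
E
python3 lid.py
```

```text
A 0.0 [np.float64(0.0), 0, np.float64(0.0), 0, 0, 0]
A 0.1 [np.float64(0.02), 0, np.float64(-0.4), 0, 0, 0]
A 0.2 [np.float64(0.08), 0, np.float64(-0.79), 0, 0, 0]
A 0.30000000000000004 [np.float64(0.18), 0, np.float64(-1.18), 0, 0, 0]
A 0.4 [np.float64(0.32), 0, np.float64(-1.56), 0, 0, 0]
A 0.5 [np.float64(0.49), 0, np.float64(-1.92), 0, 0, 0]
B 0.0 [np.float64(0.49), 0, np.float64(-1.92), 0, np.float64(-0.0), 0]
B 0.1 [np.float64(0.95), 0, np.float64(-3.74), 0, np.float64(-0.06), 0]
B 0.2 [np.float64(1.6), 0, np.float64(-5.5), 0, np.float64(-0.12), 0]
B 0.3 [np.float64(2.41), 0, np.float64(-7.18), 0, np.float64(-0.18), 0]
B 0.4 [np.float64(3.38), 0, np.float64(-8.76), 0, np.float64(-0.24), 0]
B 0.5 [np.float64(4.51), 0, np.float64(-10.22), 0, np.float64(-0.3), 0]
B 0.6 [np.float64(5.77), 0, np.float64(-11.56), 0, np.float64(-0.36), 0]
B 0.7 [np.float64(7.15), 0, np.float64(-12.75), 0, np.float64(-0.42), 0]
B 0.8 [np.float64(8.65), 0, np.float64(-13.79), 0, np.float64(-0.48), 0]
B 0.9 [np.float64(10.23), 0, np.float64(-14.67), 0, np.float64(-0.54), 0]
B 1.0 [np.float64(11.89), 0, np.float64(-15.38), 0, np.float64(-0.6), 0]
B 1.1 [np.float64(13.6), 0, np.float64(-15.91), 0, np.float64(-0.66), 0]
B 1.2 [np.float64(15.36), 0, np.float64(-16.26), 0, np.float64(-0.72), 0]
B 1.3 [np.float64(17.13), 0, np.float64(-16.43), 0, np.float64(-0.78), 0]
B 1.4 [np.float64(18.9), 0, np.float64(-16.41), 0, np.float64(-0.84), 0]
B 1.5 [np.float64(20.66), 0, np.float64(-16.21), 0, np.float64(-0.9), 0]
```

Pull the paddle, lid still down.

>>> {"method": "servo_tool", "body": {"series": [[0,0,-0.2,0,0,0],[0,0,-0.4,0,0,0],[0.1,0,-0.6,0,0,0],[0.1,0,-0.8,0,0,0],[0.1,0,-1.0,0,0,0],[0.2,0,-1.2,0,0,0],[0.2,0,-1.35,0,0,0],[0.3,0,-1.5,0,0,0],[0.3,0,-1.6,0,0,0],[0.4,0,-1.7,0,0,0]]}}

```text
clock: 15.12
eef_pos: [458.3, 164.7, 113.1]
eef_rot: [3.141, 0.001, 1.54]
wrist_force: [10.1, -6.0, -10.9]
finger_gap: 43.7
```

```bash
python3 - <<'E'
from h import *
print(read_state()["wrist_force"],read_state()["eef_pos"])
T=tool();c=camera("wrist");cv2.imwrite("pics/w7.png",c["pixels"][:,:,::-1])
E
```

```text
[ 10.0626213   -6.01014288 -10.87921282] [458.28000031 164.65468454 113.14135433]
```

View pics/w7.png

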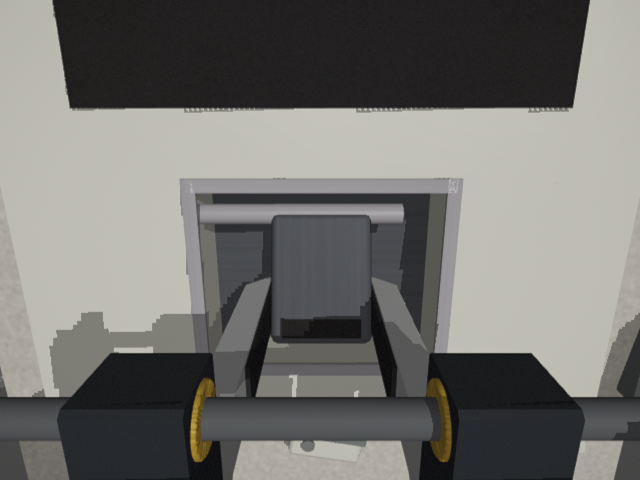

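>>> {"method": "servo_tool", "body": {"series": [[0.1,0.05,-0.3,0,0,0],[0.2,0.1,-0.7,0,-0.02,0],[0.4,0.1,-1.3,0,-0.04,0],[0.6,0.1,-2.0,0,-0.06,0],[0.85,0.1,-2.9,0,-0.09,0],[1.2,0.1,-3.8,0,-0.12,0],[1.6,0.1,-4.65,0,-0.15,0],[2.0,0.1,-5.5,0,-0.18,0],[2.5,0.1,-6.3,0,-0.21,0],[3.0,0.1,-7.05,0,-0.24,0]]}}

```text
clock: 16.0
eef_pos: [459.3, 193.7, 184.5]
eef_rot: [-3.14, 0.246, 1.539]
wrist_force: [-0.0, -13.7, -2.1]
finger_gap: 43.5
```

```bash
python3 - <<'E'
from h import *
s=read_state();print(s["wrist_force"],s["eef_pos"],s["eef_rot"],s["joints"])
T=tool();c=camera("wrist");cv2.imwrite("pics/w8.png",c["pixels"][:,:,::-1])
E
```

```text
[ -0.01492958 -13.71988354  -2.06219216] [459.26228424 193.66374834 184.47237067] [-3.14035511  0.24597818  1.53904863] [ 0.45338066  0.26534326  1.57518233 -0.2189672   1.42230297  0.53099538]
```

View pics/w8.png

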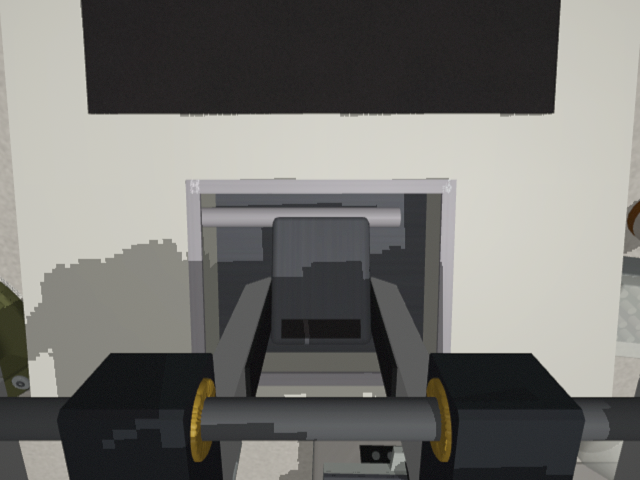

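```bash
cat >> lid.py <<'E'
def rel(th0,phi0,ths,phis,a=.45):
    from scipy.spatial.transform import Rotation as R
    r0=np.array(row(th0,a,phi0))
    Rm=R.from_rotvec([0,-phi0,0])
    out=[]
    for t,p in zip(ths,phis):
        d=np.array(row(t,a,p))[:3]-r0[:3]
        d=Rm.inv().apply(d); out.append([round(float(d[0]),2),0,round(float(d[2]),2),0,round(-(p-phi0),3),0])
    return out
E
python3 -c "
from lid import *
th0=.4;ths=th0+np.arange(1,11)*.055
for r in rel(th0,.24,ths,.24+(ths-th0)*.6):print(r)"
```

```text
[0.38, 0, -0.95, 0, np.float64(-0.033), 0]
[0.81, 0, -1.87, 0, np.float64(-0.066), 0]
[1.29, 0, -2.76, 0, np.float64(-0.099), 0]
[1.82, 0, -3.63, 0, np.float64(-0.132), 0]
[2.39, 0, -4.46, 0, np.float64(-0.165), 0]
[3.01, 0, -5.25, 0, np.float64(-0.198), 0]
[3.67, 0, -6.0, 0, np.float64(-0.231), 0]
[4.38, 0, -6.71, 0, np.float64(-0.264), 0]
[5.11, 0, -7.39, 0, np.float64(-0.297), 0]
[5.88, 0, -8.02, 0, np.float64(-0.33), 0]
```

>>> {"method": "servo_tool", "body": {"series": [[0.3,0,-0.95,0,-0.033,0],[0.7,0,-1.9,0,-0.066,0],[1.2,0,-2.8,0,-0.1,0],[1.7,0,-3.65,0,-0.13,0],[2.3,0,-4.5,0,-0.165,0],[2.9,0,-5.25,0,-0.2,0],[3.6,0,-6.0,0,-0.23,0],[4.3,0,-6.7,0,-0.265,0],[5.05,0,-7.4,0,-0.3,0],[5.8,0,-8.0,0,-0.33,0]]}}

```text
clock: 16.88
eef_pos: [461.7, 270.0, 248.6]
eef_rot: [-3.141, 0.575, 1.539]
wrist_force: [-0.3, -7.1, -1.6]
finger_gap: 43.5
```

```bash
python3 - <<'E'
from h import *
s=read_state();print(s["wrist_force"],s["eef_pos"],s["eef_rot"],s["joints"])
c=camera("scene");cv2.imwrite("pics/s9.png",c["pixels"][:,:,::-1])
from lid import *
th0=.95;ths=th0+np.arange(1,11)*.055
for r in rel(th0,.57,ths,.57+(ths-th0)*.6):print(r)
E
```

```text
[-0.32853853 -7.08357189 -1.58038199] [461.6600906  270.04704442 248.64508073] [-3.14106527  0.57479564  1.53860456] [ 0.68778291  0.48124081  1.22250733 -0.43473185  1.81774241  0.69450849]
[0.57, 0, -0.81, 0, np.float64(-0.033), 0]
[1.19, 0, -1.58, 0, np.float64(-0.066), 0]
[1.85, 0, -2.32, 0, np.float64(-0.099), 0]
[2.55, 0, -3.02, 0, np.float64(-0.132), 0]
[3.28, 0, -3.68, 0, np.float64(-0.165), 0]
[4.05, 0, -4.3, 0, np.float64(-0.198), 0]
[4.86, 0, -4.86, 0, np.float64(-0.231), 0]
[5.69, 0, -5.38, 0, np.float64(-0.264), 0]
[6.54, 0, -5.84, 0, np.float64(-0.297), 0]
[7.42, 0, -6.27, 0, np.float64(-0.33), 0]
```

View pics/s9.png

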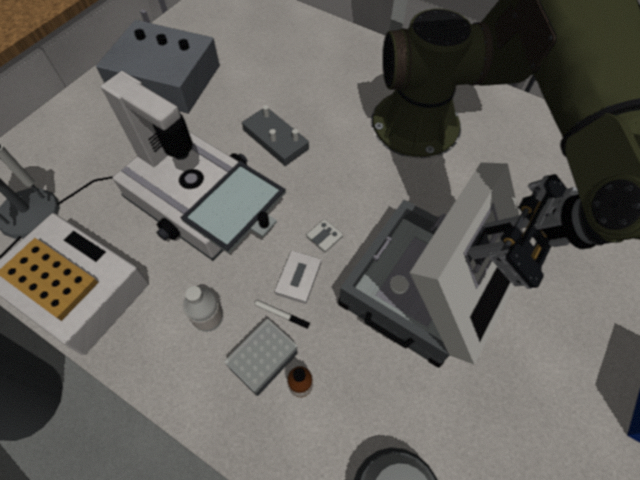

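>>> {"method": "servo_tool", "body": {"series": [[0.55,0,-0.8,0,-0.033,0],[1.15,0,-1.6,0,-0.066,0],[1.8,0,-2.3,0,-0.1,0],[2.5,0,-3.0,0,-0.13,0],[3.2,0,-3.65,0,-0.165,0],[4.0,0,-4.3,0,-0.2,0],[4.8,0,-4.85,0,-0.23,0],[5.6,0,-5.35,0,-0.265,0],[6.5,0,-5.85,0,-0.3,0],[7.4,0,-6.25,0,-0.33,0]]}}

```text
clock: 17.77
eef_pos: [464.6, 366.6, 261.6]
eef_rot: [3.141, 0.903, 1.537]
wrist_force: [0.4, -7.0, 4.4]
finger_gap: 43.8
```

```bash
python3 - <<'E'
from h import *
s=read_state();print(s["wrist_force"],s["eef_pos"],s["eef_rot"],s["joints"])
c=camera("scene");cv2.imwrite("pics/s10.png",c["pixels"][:,:,::-1])
E
```

```text
[ 0.36276257 -7.04540883  4.37653559] [464.63970606 366.55816662 261.56492525] [3.14052621 0.90340115 1.53728311] [ 0.85545896  0.8420295   0.76866472 -0.65705992  2.19442791  0.68170809]
```

View pics/s10.png

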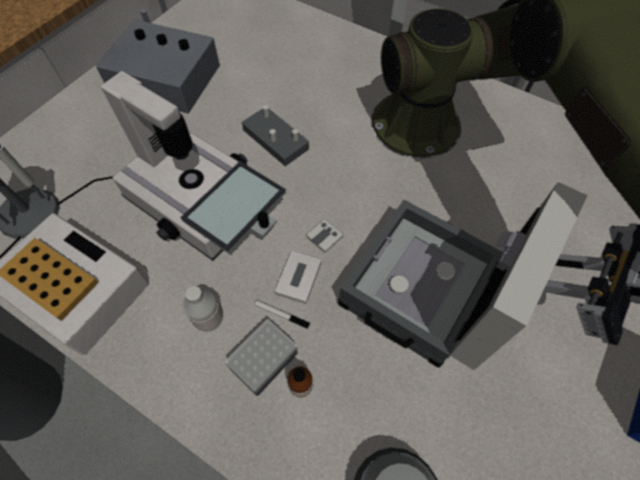

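>>> {"method": "servo_tool", "body": {"series": [[0,0,0,0,0,0],[0,0,0,0,0,0],[0,0,0,0,0,0],[0,0,0,0,0,0],[0,0,0,0,0,0],[0.6,0,-0.8,0,0,0],[1.2,0,-1.6,0,0,0],[1.8,0,-2.4,0,0,0],[2.5,0,-3.2,0,0,0],[3.1,0,-3.9,0,0,0]], "gripper": 6.6}}

```text
clock: 18.65
eef_pos: [466.4, 416.8, 260.9]
eef_rot: [-3.141, 0.9, 1.54]
wrist_force: [-0.4, 0.1, -0.5]
finger_gap: 66.1
```

```bash
python3 - <<'E'
from h import *
s=read_state();print(s["wrist_force"],s["eef_pos"],s["eef_rot"],s["joints"])
plan([464,430,420],1.54)
plan([464,430,420],rpy=[3.14,.45,1.54])
E
```

```text
[-0.44345541  0.14225311 -0.45527939] [466.37446861 416.7607265  260.90263455] [-3.14143393  0.89977776  1.53981437] [ 0.89460112  0.98364848  0.52058165 -0.6829422   2.29938079  0.63668565]
[464, 430, 420] row [-11.642, -0.28, -10.923, -0.0, 0.9, -0.0]
[464, 430, 420] row [-11.642, -0.28, -10.923, -0.002, 0.45, 0.0]
```

>>> {"method": "servo_tool", "body": {"series": [[-1.6,0,-1.6,0,0.05,0],[-3.2,0,-3.2,0,0.1,0],[-5,0,-5,0,0.2,0],[-7,0,-6.5,0,0.3,0],[-9,0,-8,0,0.4,0],[-10.5,0,-9.5,0,0.5,0],[-11.6,-0.2,-10.9,0,0.6,0],[-11.6,-0.2,-10.9,0,0.7,0],[-11.6,-0.2,-10.9,0,0.8,0],[-11.6,-0.2,-10.9,0,0.9,0]]}}

```text
clock: 19.48
eef_pos: [464.5, 429.8, 420.4]
eef_rot: [3.141, -0.006, 1.539]
wrist_force: [1.5, 0.4, 0.3]
finger_gap: 66.3
```

```bash
python3 - <<'E'
from h import *
s=read_state();print(s["wrist_force"],s["eef_pos"],s["eef_rot"],s["joints"])
plan([459,180,420],1.54);plan([459,180,330],1.54)
c=camera("top");crop(c["pixels"],130,180,165,170,4.5,"pics/t11.png")
E
```

```text
[1.48377322 0.40770512 0.29538404] [464.48910084 429.77231263 420.4150666 ] [ 3.14050501 -0.00639958  1.53886615] [0.6868033  0.48329782 0.72619622 0.00437516 1.92706317 0.72027324]
[459, 180, 420] row [-24.982, 0.249, -0.118, 0.001, -0.006, -0.001]
[459, 180, 330] row [-25.039, 0.239, 8.882, 0.001, -0.006, -0.001]
```

View pics/t11.png

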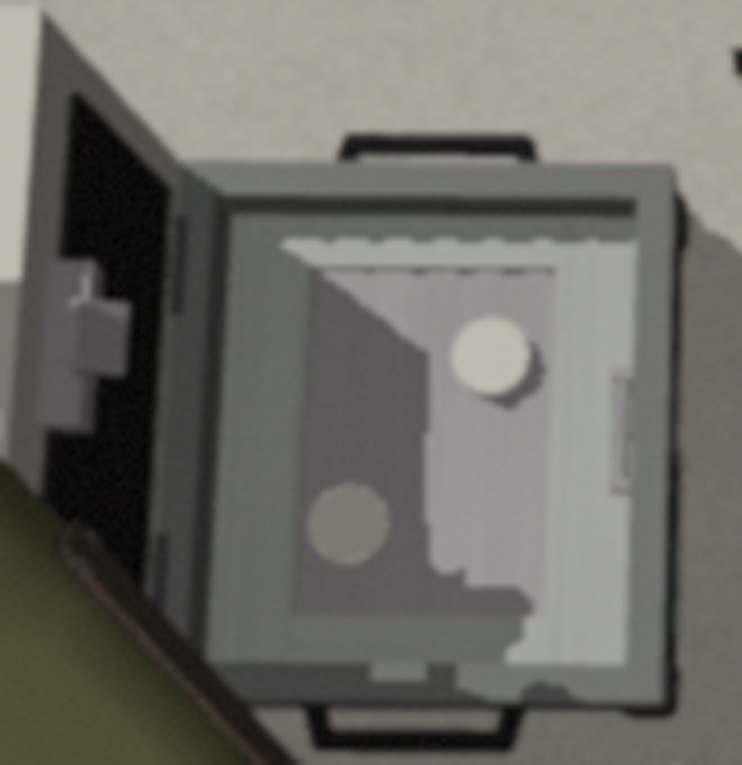

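```bash
python3 - <<'E'
from h import *
c=camera("top");P=c["pose"]
for u,v in ((491,356),(347,523)): print(onz(c,P,u/4.5+130,v/4.5+180,61))
print([onz(c,P,u/4.5+130,v/4.5+180,95).round(0) for u,v in ((672,165),(665,708))])
print([onz(c,P,u/4.5+130,v/4.5+180,45).round(0) for u,v in ((553,268),(530,615),(293,610))])
E
```

```text
[499.27382943 194.14311458  61.        ]
[415.37085315 266.33419989  61.        ]
[array([589.,  99.,  95.]), array([317., 105.,  95.])]
[array([548., 164.,  45.]), array([368., 176.,  45.]), array([374., 296.,  45.])]
```

>>> {"method": "servo_tool", "body": {"series": [[-4,0,0,0,0,0],[-8,0,0,0,0,0],[-12,0,0,0,0,0],[-16,0,1,0,0,0],[-20,0.1,3,0,0,0],[-24,0.2,6,0,0,0],[-28,0.2,9,0,0,0],[-30,0.2,12,0,0,0],[-30,0.2,14,0,0,0],[-30,0.2,14,0,0,0]]}}

```text
clock: 20.42
eef_pos: [456.1, 127.7, 274.9]
eef_rot: [-3.133, 0.004, 1.538]
wrist_force: [-0.1, 0.5, -0.5]
finger_gap: 66.0
```

```bash
python3 - <<'E'
from h import *
s=read_state();print(s["wrist_force"],s["eef_pos"],s["eef_rot"],s["qd"])
T=tool();c=camera("wrist");P=pose(c,T);cv2.imwrite("pics/w12.png",c["pixels"][:,:,::-1]);np.save("w12.npy",P)
E
```

```text
[-0.08516656  0.54974655 -0.53396304] [456.1138545  127.74463435 274.90509366] [-3.13332434  0.00394574  1.53846294] [ 0.05020236 -0.00848625 -0.1560302   0.01409183  0.11570088  0.04244282]
```

View pics/w12.png

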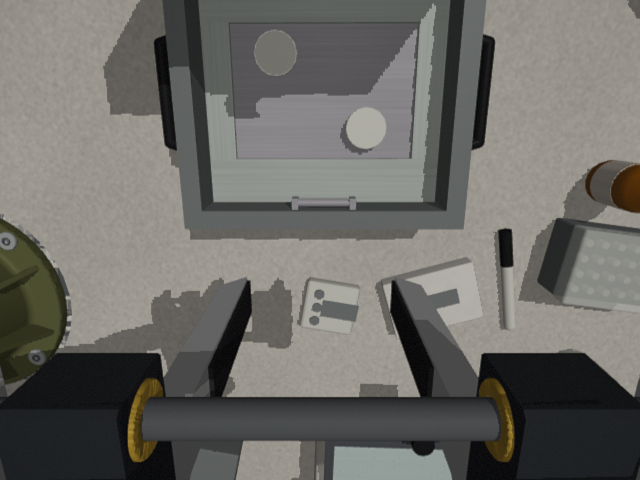

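```bash
python3 - <<'E'
from h import *
P=np.load("w12.npy");c=camera("wrist")
A=onz(c,P,366.5,127.5,61);B=onz(c,P,275.5,52,61);print(A,B)
s=read_state();print(s["eef_pos"],s["qd"])
plan([A[0],A[1],120],1.54)
plan([A[0],A[1],23],1.54)
E
```

```text
[500.61775097 196.01840004  61.        ] [415.46858924 267.35371628  61.        ]
[457.88257553 130.09836314 280.38214789] [ 0.01890471 -0.01697488 -0.04877419  0.00605808  0.00251766  0.00126278]
[np.float64(500.61775097483405), np.float64(196.01840004080924), 120] row [6.739, 4.086, 16.026, -0.001, 0.001, 0.0]
[np.float64(500.61775097483405), np.float64(196.01840004080924), 23] row [6.751, 4.096, 25.726, -0.001, 0.001, 0.0]
```

>>> {"method": "servo_tool", "body": {"series": [[2,1,2,0,0,0],[4,3,4,0,0,0],[6,4,7,0,0,0],[6.6,4.1,10,0,0,0],[6.6,4.1,13,0,0,0],[6.6,4.1,16,0,0,0],[6.6,4.1,18,0,0,0],[6.6,4.1,18,0,0,0],[6.6,4.1,18,0,0,0],[6.6,4.1,18,0,0,0]], "gripper": 5.6, "grip_force": 12}}

```text
clock: 21.35
eef_pos: [502.0, 195.6, 102.0]
eef_rot: [3.139, -0.001, 1.541]
wrist_force: [-0.1, 0.3, 0.3]
finger_gap: 56.0
```

```bash
python3 - <<'E'
from h import *
s=read_state();print(s["wrist_force"],s["eef_pos"],s["eef_rot"],s["qd"])
T=tool();c=camera("wrist");P=pose(c,T);cv2.imwrite("pics/w13.png",c["pixels"][:,:,::-1])
print(proj(c,P,[500,195,61]),proj(c,P,(T@[0,0,-26.5,1])[:3]))
E
```

```text
[-0.06511339  0.3104701   0.2746789 ] [502.02629349 195.59347194 101.96167337] [ 3.13851070e+00 -8.10614075e-04  1.54090402e+00] [-0.00913304 -0.01365836  0.01339125 -0.00189272 -0.01034027 -0.00135657]
(np.float64(318.5304926743847), np.float64(251.25636649941035)) (np.float64(322.1180259875435), np.float64(294.7005101756539))
```

View pics/w13.png

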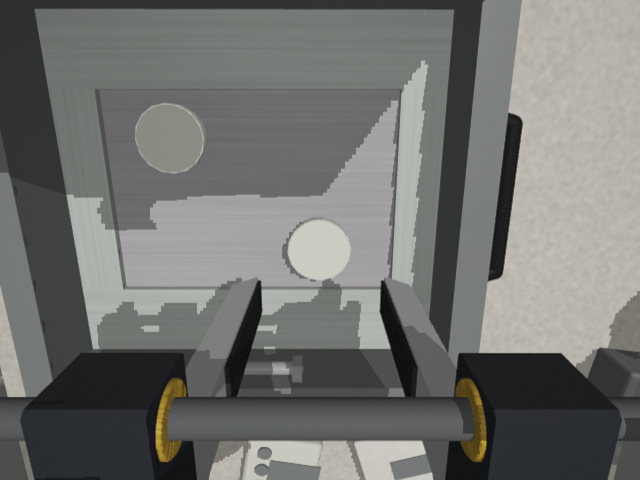

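>>> {"method": "servo_tool", "body": {"series": [[0,-0.1,1,0,0,0],[0,-0.15,2.5,0,0,0],[0,-0.15,4,0,0,0],[0,-0.15,5.5,0,0,0],[0,-0.15,6.7,0,0,0],[0,-0.15,7.4,0,0,0],[0,-0.15,7.8,0,0,0],[0,-0.15,7.8,0,0,0],[0,-0.15,7.8,0,0,0],[0,-0.15,7.8,0,0,0]]}}

```text
clock: 22.23
eef_pos: [499.5, 194.7, 22.1]
eef_rot: [3.141, -0.0, 1.54]
wrist_force: [-0.9, 0.2, -0.4]
finger_gap: 56.0
```

>>> {"method": "servo_tool", "body": {"series": [[0,0,0,0,0,0],[0,0,0,0,0,0],[0,0,0,0,0,0],[0,0,0,0,0,0],[0,0,0,0,0,0],[0,0,0,0,0,0],[0,0,0,0,0,0],[0,0,0,0,0,0],[0,0,0,0,0,0],[0,0,0,0,0,0]], "gripper": 3, "grip_force": 15}}

```text
clock: 23.07
eef_pos: [499.3, 194.6, 21.7]
eef_rot: [3.141, -0.0, 1.54]
wrist_force: [-0.4, -0.5, 5.8]
finger_gap: 39.4
```

>>> {"method": "servo_tool", "body": {"series": [[0,0,-0.3,0,0,0],[0,0,-0.8,0,0,0],[0,0,-1.5,0,0,0],[0,0,-3,0,0,0],[0,0,-5,0,0,0],[0,0,-7.5,0,0,0],[0,0,-10,0,0,0],[0,0,-12.5,0,0,0],[0,0,-14,0,0,0],[0,0,-14,0,0,0]]}}

```text
clock: 23.9
eef_pos: [500.3, 194.9, 165.3]
eef_rot: [3.136, -0.002, 1.54]
wrist_force: [-0.1, 0.3, 0.2]
finger_gap: 39.9
```

```bash
python3 - <<'E'
from h import *
s=read_state();print(s["wrist_force"],s["eef_pos"],s["finger_gap"])
T=tool();c=camera("wrist");P=pose(c,T);cv2.imwrite("pics/w14.png",c["pixels"][:,:,::-1])
plan([584,-210,160],1.51)
E
```

```text
[-0.11692844  0.3264814   0.19548264] [500.31821591 194.94580817 165.2718694 ] 39.9189181705945
[584, -210, 160] row [-40.19, 9.685, 0.288, 0.003, -0.001, 0.03]
```

View pics/w14.png

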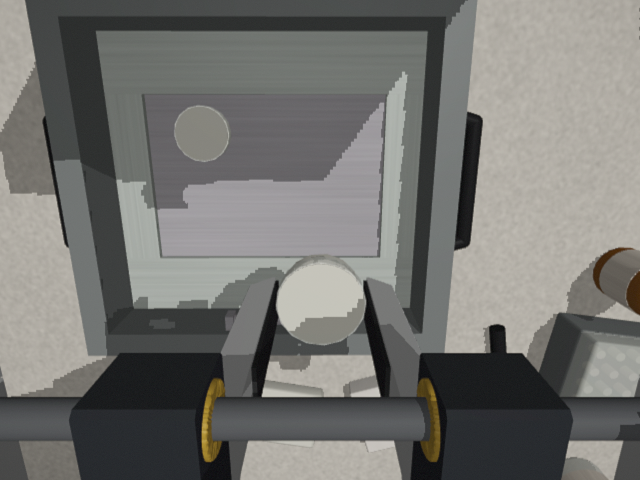

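>>> {"method": "servo_tool", "body": {"series": [[-1.5,0.3,0,0,0,0],[-3.5,0.8,0,0,0,0],[-6,1.4,0,0,0,0],[-8.5,2,0,0,0,0],[-11,2.6,0,0,0,0],[-13.5,3.2,0,0,0,0.01],[-16,3.8,0,0,0,0.01],[-18.5,4.5,0,0,0,0.02],[-21,5.1,0,0,0,0.02],[-23.5,5.7,0,0,0,0.02]], "grip_force": 18}}

```text
clock: 24.78
eef_pos: [548.3, -43.3, 160.0]
eef_rot: [-3.139, -0.0, 1.52]
wrist_force: [0.5, -0.9, -0.2]
finger_gap: 39.7
```

>>> {"method": "servo_tool", "body": {"series": [[-2.5,0.6,0,0,0,0],[-5,1.2,0,0,0,0],[-7.5,1.8,0,0,0,0],[-10,2.4,0,0,0,0.01],[-12,2.9,0,0,0,0.01],[-14,3.4,0,0,0,0.01],[-15.5,3.8,0,0,0,0.01],[-16.4,4,0,0,0,0.01],[-16.6,4,0,0,0,0.01],[-16.6,4,0,0,0,0.01]]}}

```text
clock: 25.62
eef_pos: [579.9, -209.9, 160.5]
eef_rot: [-3.14, -0.001, 1.509]
wrist_force: [-0.3, -0.2, -0.7]
finger_gap: 39.7
```

```bash
python3 - <<'E'
from h import *
s=read_state();print(s["wrist_force"],s["eef_pos"],s["finger_gap"],s["qd"])
T=tool();c=camera("wrist");P=pose(c,T);cv2.imwrite("pics/w15.png",c["pixels"][:,:,::-1])
plan([584,-210,110],1.51)
c=camera("scene");cv2.imwrite("pics/s15.png",c["pixels"][:,:,::-1])
E
```

```text
[-0.29491035 -0.2413114  -0.67748917] [ 579.88124782 -209.88131821  160.49274677] 39.67273288083763 [ 0.02048662 -0.01594004  0.00735162  0.00141679  0.00013164  0.00718062]
[584, -210, 110] row [-0.045, 0.407, 5.082, -0.001, -0.0, -0.0]
```

View pics/w15.png

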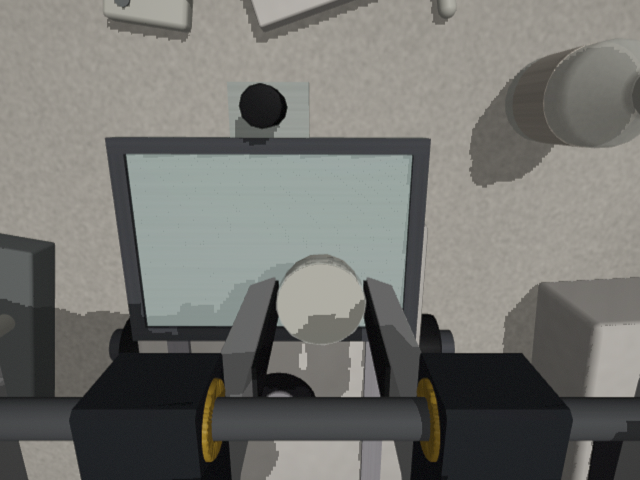

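View pics/s15.png

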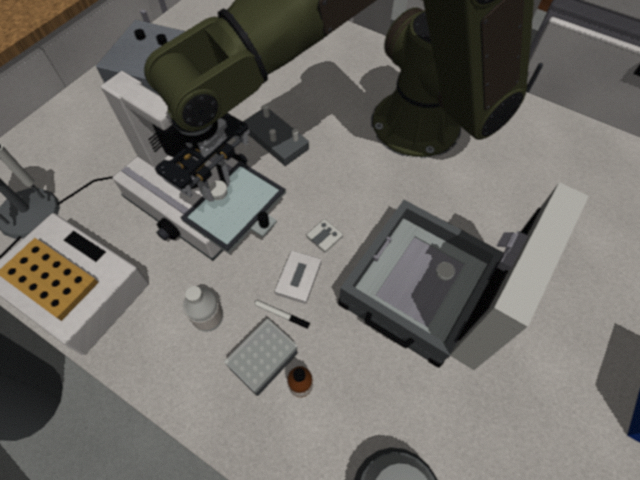

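```bash
python3 - <<'E'
from h import *
T=tool();c=camera("wrist");P=pose(c,T)
q=[onz(c,P,u,v,102) for u,v in ((127,154),(413,155),(147,327),(405,327))];print(np.round(q,1),np.mean(q,0))
r=[onz(c,P,u,v,106.5) for u,v in ((107,139),(430,138))];print(np.round(r,1),np.mean(r,0))
print(onz(c,P,263,104,136))
plan([584,-210,80],1.51)
E
```

```text
[[ 460.5 -143.7  102. ]
 [ 641.  -155.3  102. ]
 [ 451.4 -265.1  102. ]
 [ 635.5 -276.2  102. ]] [ 547.11093597 -210.09162003  102.        ]
[[ 452.  -133.7  106.5]
 [ 650.5 -145.2  106.5]] [ 551.25631469 -139.46359943  106.5       ]
[ 553.95889636 -120.23084758  136.        ]
[584, -210, 80] row [-0.074, 0.385, 8.133, -0.0, -0.0, 0.001]
```

>>> {"method": "servo_tool", "body": {"series": [[0,0.3,0.5,0,0,0],[-0.1,0.6,1.5,0,0,0],[-0.1,0.65,3,0,0,0],[-0.1,0.65,4.5,0,0,0],[-0.1,0.65,5.8,0,0,0],[-0.1,0.65,6.8,0,0,0],[-0.1,0.65,7.4,0,0,0],[-0.1,0.65,7.8,0,0,0],[-0.1,0.65,8.0,0,0,0],[-0.1,0.65,8.0,0,0,0]]}}

```text
clock: 26.6
eef_pos: [586.8, -211.3, 81.4]
eef_rot: [3.141, 0.0, 1.51]
wrist_force: [-0.0, -0.0, -0.9]
finger_gap: 39.4
```

```bash
python3 - <<'E'
from h import *
s=read_state();print(s["wrist_force"],s["eef_pos"],s["finger_gap"],s["qd"])
T=tool();c=camera("wrist");P=pose(c,T);cv2.imwrite("pics/w16.png",c["pixels"][:,:,::-1])
E
```

```text
[-0.0499025  -0.00815546 -0.87350047] [ 586.79288838 -211.33938874   81.37055592] 39.378633095460216 [ 0.00059414 -0.00946511 -0.00526619 -0.00022969  0.00929027 -0.00131618]
```

View pics/w16.png

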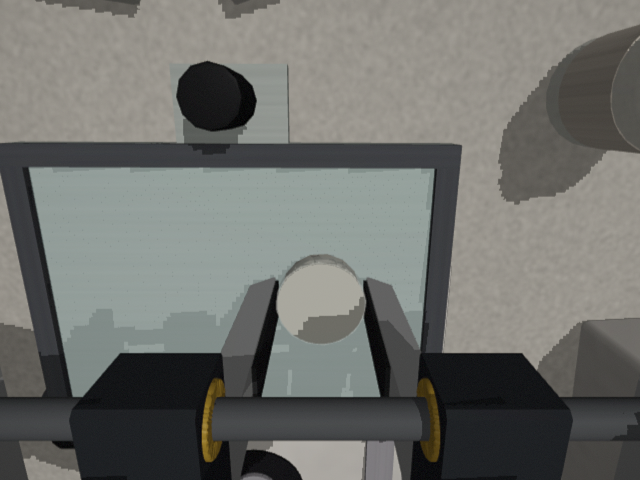

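>>> {"method": "servo_tool", "body": {"series": [[0,0,0.1,0,0,0],[0,0,0.2,0,0,0],[0,0,0.25,0,0,0],[0,0,0.25,0,0,0],[0,0,0.25,0,0,0],[0,0,0.25,0,0,0],[0,0,0.25,0,0,0],[0,0,0.25,0,0,0],[0,0,0.25,0,0,0],[0,0,0.25,0,0,0]]}}

```text
clock: 27.48
eef_pos: [586.7, -211.4, 78.9]
eef_rot: [-3.142, 0.0, 1.51]
wrist_force: [0.8, -0.2, -0.7]
finger_gap: 39.8
```

>>> {"method": "servo_tool", "body": {"series": [[0,0,0,0,0,0],[0,0,0,0,0,0],[0,0,0,0,0,0],[0,0,0,0,0,0],[0,0,-0.5,0,0,0],[0,0,-1.5,0,0,0],[0,0,-3,0,0,0],[0,0,-5,0,0,0],[0,0,-8,0,0,0],[0,0,-11,0,0,0]], "gripper": 5.4}}

```text
clock: 28.32
eef_pos: [586.4, -211.2, 190.8]
eef_rot: [-3.141, -0.0, 1.51]
wrist_force: [0.2, 0.5, -0.8]
finger_gap: 53.9
```

```bash
python3 - <<'E'
from h import *
s=read_state();print(s["wrist_force"],s["eef_pos"],s["finger_gap"],s["qd"])
T=tool();c=camera("wrist");P=pose(c,T);cv2.imwrite("pics/w17.png",c["pixels"][:,:,::-1])
print(proj(c,P,[586.8,-211.3,118]))
plan([415.4,266.8,190],1.54)
E
```

```text
[ 0.22880873  0.4746959  -0.77457106] [ 586.3806607  -211.2125857   190.77096459] 53.86102111296172 [-1.11113717e-03 -2.56465511e-01 -4.96673972e-01 -1.61569952e-04
  7.26935308e-01 -1.45396579e-03]
(np.float64(322.46313179502806), np.float64(236.20620781566674))
[415.4, 266.8, 190] row [46.741, -20.188, 0.489, 0.008, 0.003, -0.03]
```

View pics/w17.png

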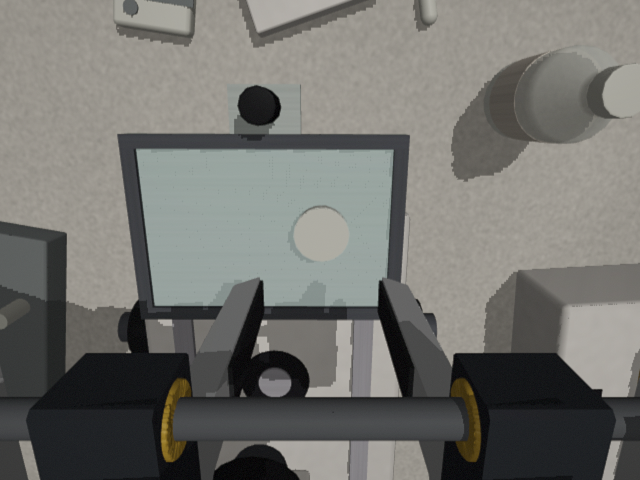

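>>> {"method": "servo_tool", "body": {"series": [[4,-1.6,-1,0,0,-0.1],[8,-3.3,-2,0,0,-0.2],[12,-5,-3,0,0,-0.3],[16,-6.6,-4,0,0,-0.4],[20,-8.3,-5,0,0,-0.5],[24,-10,-5,0,0,-0.6],[28,-12,-5,0,0,-0.7],[32,-14,-5,0,0,-0.8],[34,-16,-5,0,0,-0.9],[34,-16,-5,0,0,-1.0]]}}

```text
clock: 29.2
eef_pos: [445.3, 141.6, 240.1]
eef_rot: [3.14, 0.0, 2.518]
wrist_force: [0.4, -1.1, -0.4]
finger_gap: 53.5
```

>>> {"method": "servo_tool", "body": {"series": [[0,0,0,0,0,-0.1],[0,0,0,0,0,-0.2],[0,0,0,0,0,-0.3],[0,0,0,0,0,-0.4],[0,0,0,0,0,-0.5],[0,0,0,0,0,-0.6],[0,0,0,0,0,-0.7],[0,0,0,0,0,-0.8],[0,0,0,0,0,-0.9],[0,0,0,0,0,-1.0]]}}

```text
clock: 30.03
eef_pos: [447.7, 137.8, 239.8]
eef_rot: [-3.141, 0.001, -2.768]
wrist_force: [-0.3, -0.4, -0.0]
finger_gap: 54.2
```

```bash
python3 - <<'E'
from h import *
s=read_state();print(s["eef_pos"],s["eef_rot"],s["joints"])
plan([415.4,266.8,190],4.55)
E
```

```text
[447.74162791 137.78764696 239.80707989] [-3.14141136e+00  1.14259091e-03 -2.76844331e+00] [ 2.20337639e-01  7.20426884e-02  1.65068704e+00 -5.32462578e-06
  1.41770606e+00 -1.72360712e+00]
[415.4, 266.8, 190] row [-1.686, 13.193, 4.98, -0.001, 0.001, -1.035]
```

>>> {"method": "servo_tool", "body": {"series": [[0,1.5,0,0,0,-0.1],[-0.2,3,0,0,0,-0.2],[-0.4,4.5,0,0,0,-0.3],[-0.6,6,0,0,0,-0.4],[-0.8,7.5,1,0,0,-0.5],[-1,9,2,0,0,-0.6],[-1.2,10.5,3,0,0,-0.7],[-1.5,12,4,0,0,-0.8],[-1.7,13.2,5,0,0,-0.9],[-1.7,13.2,5,0,0,-1.0]]}}

```text
clock: 30.87
eef_pos: [415.1, 268.3, 187.9]
eef_rot: [3.14, -0.001, -1.767]
wrist_force: [0.9, -0.3, -0.2]
finger_gap: 54.2
```

```bash
python3 - <<'E'
from h import *
s=read_state();print(s["eef_pos"],s["eef_rot"],s["joints"],s["qd"])
T=tool();c=camera("wrist");P=pose(c,T);cv2.imwrite("pics/w18.png",c["pixels"][:,:,::-1])
print(proj(c,P,[415.4,266.8,61]))
E
```

```text
[415.06709959 268.34857537 187.87088723] [ 3.14024159e+00 -7.36103021e-04 -1.76703537e+00] [ 4.99624721e-01  1.69589441e-01  1.66248710e+00  3.11593943e-04
  1.31102494e+00 -2.44580865e+00] [-0.03346402 -0.02735993 -0.01361186 -0.0073061   0.03134393 -1.22865934]
(np.float64(318.6223671233328), np.float64(218.38721222699849))
```

View pics/w18.png

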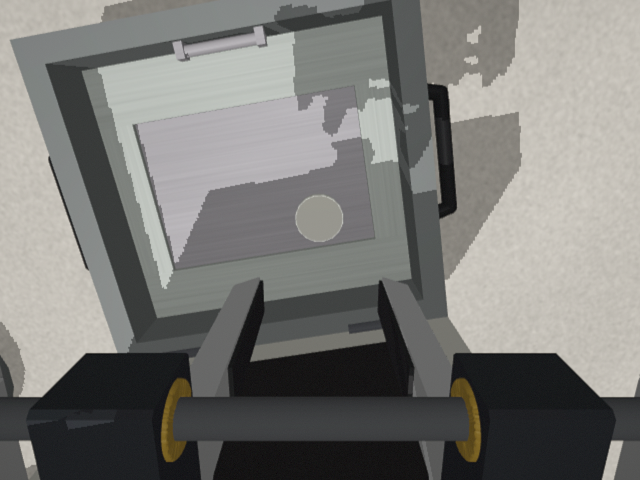

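>>> {"method": "servo_tool", "body": {"series": [[0.1,0,2,0,0,0],[0.15,0,4.5,0,0,0],[0.15,0,7.5,0,0,0],[0.15,0,10,0,0,0],[0.15,0,12.5,0,0,0],[0.15,0,14.5,0,0,0],[0.15,0,15.6,0,0,0],[0.15,0,16.3,0,0,0],[0.15,0,16.5,0,0,0],[0.15,0,16.5,0,0,0]]}}

```text
clock: 31.75
eef_pos: [416.2, 265.7, 24.6]
eef_rot: [-3.141, 0.001, -1.774]
wrist_force: [0.4, 0.3, 0.1]
finger_gap: 54.0
```

>>> {"method": "servo_tool", "body": {"series": [[0,0,0,0,0,0],[0,0,0,0,0,0],[0,0,0,0,0,0],[0,0,0,0,0,0],[0,0,0,0,0,0],[0,0,0,0,0,0],[0,0,0,0,0,0],[0,0,0,0,0,0],[0,0,0,0,0,0],[0,0,0,0,0,0]], "gripper": 3, "grip_force": 18}}

```text
clock: 32.58
eef_pos: [416.2, 265.8, 24.7]
eef_rot: [-3.141, 0.001, -1.773]
wrist_force: [-0.8, 0.4, 6.5]
finger_gap: 39.7
```

>>> {"method": "servo_tool", "body": {"series": [[0,0,-0.3,0,0,0],[0,0,-0.8,0,0,0],[0,0,-1.5,0,0,0],[0,0,-3,0,0,0],[0,0,-5,0,0,0],[0,0,-7.5,0,0,0],[0,0,-10,0,0,0],[0,0,-12.5,0,0,0],[0,0,-14,0,0,0],[0,0,-14,0,0,0]]}}

```text
clock: 33.42
eef_pos: [416.9, 266.2, 167.7]
eef_rot: [-3.137, 0.004, -1.773]
wrist_force: [1.2, 0.4, -0.0]
finger_gap: 39.4
```

```bash
python3 - <<'E'
from h import *
s=read_state();print(s["eef_pos"],s["finger_gap"])
T=tool();c=camera("wrist");cv2.imwrite("pics/w19.png",c["pixels"][:,:,::-1])
plan([450,120,170],-1.773-1)
E
```

```text
[416.92140535 266.21633609 167.69280209] 39.391273962692004
[450, 120, 170] row [13.609, -6.24, -0.466, -0.001, 0.003, 1.0]
```

View pics/w19.png

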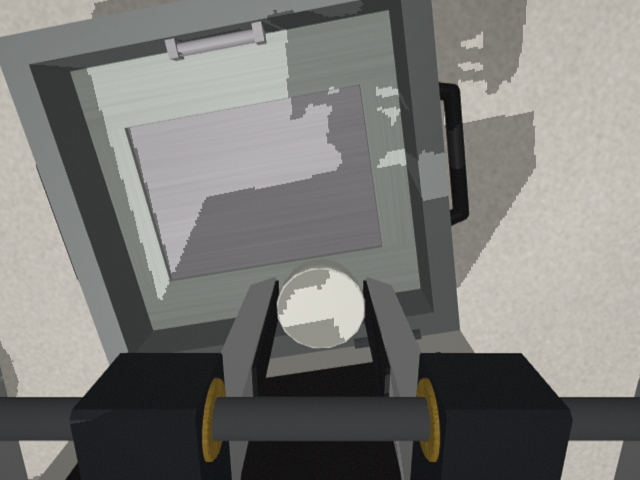

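>>> {"method": "servo_tool", "body": {"series": [[1,-0.5,0,0,0,0.1],[2.5,-1.2,0,0,0,0.2],[4,-1.9,0,0,0,0.3],[5.5,-2.6,0,0,0,0.4],[7,-3.3,0,0,0,0.5],[8.5,-4,0,0,0,0.6],[10,-4.7,0,0,0,0.7],[11.5,-5.4,0,0,0,0.8],[13,-6,0,0,0,0.9],[13.6,-6.2,0,0,0,1.0]]}}

```text
clock: 34.3
eef_pos: [448.8, 118.3, 162.7]
eef_rot: [3.141, -0.002, -2.779]
wrist_force: [-1.2, -0.2, -0.2]
finger_gap: 39.5
```

```bash
python3 - <<'E'
from h import *
s=read_state();print(s["eef_pos"],s["eef_rot"],s["finger_gap"])
plan([480,-40,170],s["eef_rot"][2]-1.05)
E
```

```text
[448.81474452 118.25986    162.65727207] [ 3.14147358e+00 -1.98140574e-03 -2.77936864e+00] 39.477218129351094
[480, -40, 170] row [2.693, -15.904, -0.731, -0.001, -0.002, 1.05]
```

>>> {"method": "servo_tool", "body": {"series": [[0.3,-1.5,0,0,0,0.1],[0.6,-3,0,0,0,0.2],[0.9,-4.7,0,0,0,0.3],[1.2,-6.4,0,0,0,0.4],[1.5,-8.1,0,0,0,0.5],[1.8,-9.8,0,0,0,0.6],[2.1,-11.5,0,0,0,0.7],[2.4,-13.2,0,0,0,0.8],[2.6,-15,0,0,0,0.9],[2.7,-15.9,0,0,0,1.0]]}}

```text
clock: 35.13
eef_pos: [480.8, -39.6, 162.6]
eef_rot: [-3.14, -0.002, 2.504]
wrist_force: [-0.4, 1.4, -0.4]
finger_gap: 39.3
```

```bash
python3 - <<'E'
from h import *
s=read_state();print(s["eef_pos"],s["eef_rot"],s["finger_gap"])
plan([506.5,-206.6,160],1.51)
E
```

```text
[480.79848447 -39.6212009  162.56028993] [-3.14045846e+00 -1.70400483e-03  2.50399629e+00] 39.323084882791996
[506.5, -206.6, 160] row [-12.005, -11.887, 0.249, -0.002, -0.001, 0.994]
```

>>> {"method": "servo_tool", "body": {"series": [[-1.2,-1.2,0,0,0,0.1],[-2.5,-2.5,0,0,0,0.2],[-4,-4,0,0,0,0.3],[-5.5,-5.5,0,0,0,0.4],[-7,-7,0,0,0,0.5],[-8.5,-8.4,0,0,0,0.6],[-10,-9.9,0,0,0,0.7],[-11.3,-11.2,0,0,0,0.8],[-12,-11.9,0,0,0,0.9],[-12,-11.9,0,0,0,0.994]]}}

```text
clock: 35.97
eef_pos: [507.1, -206.6, 162.2]
eef_rot: [-3.139, -0.001, 1.509]
wrist_force: [0.8, -0.1, 0.1]
finger_gap: 39.1
```

```bash
python3 - <<'E'
from h import *
s=read_state();print(s["eef_pos"],s["eef_rot"],s["finger_gap"])
T=tool();c=camera("wrist");P=pose(c,T);cv2.imwrite("pics/w20.png",c["pixels"][:,:,::-1])
print(proj(c,P,[586.7,-211.4,118]))
plan([506.5,-206.6,81.7],1.51)
E
```

```text
[ 507.14734945 -206.64190263  162.17607474] [-3.13932790e+00 -6.87657996e-04  1.50898096e+00] 39.11546777246641
(np.float64(447.4123192762362), np.float64(248.4933054120796))
[506.5, -206.6, 81.7] row [-0.096, -0.037, 8.054, -0.002, -0.001, -0.007]
```

View pics/w20.png

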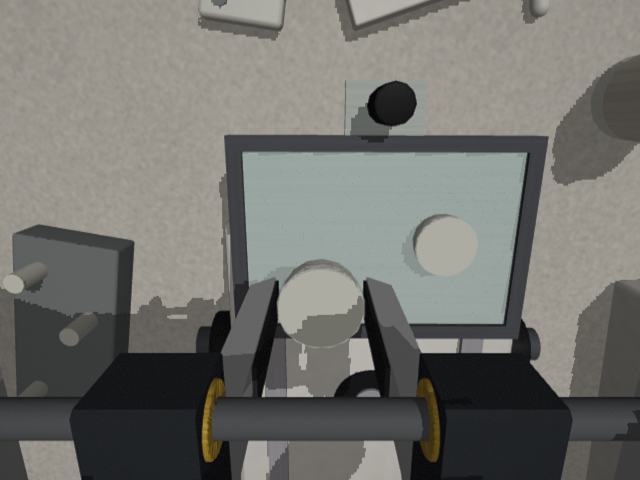

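>>> {"method": "servo_tool", "body": {"series": [[0,0,0.5,0,0,0],[-0.1,0,1.5,0,0,0],[-0.1,0,3,0,0,0],[-0.1,0,4.5,0,0,0],[-0.1,0,5.8,0,0,0],[-0.1,0,6.8,0,0,0],[-0.1,0,7.4,0,0,0],[-0.1,0,7.8,0,0,0],[-0.1,0,8.0,0,0,0],[-0.1,0,8.0,0,0,0]]}}

```text
clock: 36.85
eef_pos: [507.7, -206.0, 83.8]
eef_rot: [-3.142, -0.0, 1.516]
wrist_force: [0.1, 0.4, -1.1]
finger_gap: 39.6
```

>>> {"method": "servo_tool", "body": {"series": [[0,0,0.05,0,0,0],[0,0,0.1,0,0,0],[0,0,0.1,0,0,0],[0,0,0.1,0,0,0],[0,0,0.1,0,0,0],[0,0,0.1,0,0,0],[0,0,0.1,0,0,0],[0,0,0.1,0,0,0],[0,0,0.1,0,0,0],[0,0,0.1,0,0,0]]}}

```text
clock: 37.68
eef_pos: [507.7, -206.1, 82.9]
eef_rot: [-3.142, 0.0, 1.516]
wrist_force: [0.3, -0.4, -0.1]
finger_gap: 39.5
```

Lower about 1.5 mm more, then release and back off.

>>> {"method": "servo_tool", "body": {"series": [[0,0,0.05,0,0,0],[0,0,0.1,0,0,0],[0,0,0.15,0,0,0],[0,0,0.15,0,0,0],[0,0,0.15,0,0,0],[0,0,0.15,0,0,0],[0,0,0.15,0,0,0],[0,0,0.15,0,0,0],[0,0,0.15,0,0,0],[0,0,0.15,0,0,0]]}}

```text
clock: 38.52
eef_pos: [507.7, -206.1, 81.8]
eef_rot: [3.141, 0.0, 1.516]
wrist_force: [-1.9, 1.6, 6.4]
finger_gap: 39.3
```

>>> {"method": "servo_tool", "body": {"series": [[0,0,0,0,0,0],[0,0,0,0,0,0],[0,0,0,0,0,0],[0,0,0,0,0,0],[0,0,-0.5,0,0,0],[0,0,-1.5,0,0,0],[0,0,-3,0,0,0],[0,0,-5,0,0,0],[0,0,-8,0,0,0],[0,0,-11,0,0,0]], "gripper": 5.4}}

```text
clock: 39.35
eef_pos: [507.3, -205.9, 193.3]
eef_rot: [-3.141, -0.0, 1.516]
wrist_force: [0.2, -0.1, 0.5]
finger_gap: 54.0
```

```bash
python3 - <<'E'
from h import *
s=read_state();print(s["eef_pos"],s["eef_rot"],s["finger_gap"])
T=tool();c=camera("wrist");P=pose(c,T);cv2.imwrite("pics/w21.png",c["pixels"][:,:,::-1])
c=camera("scene");crop(c["pixels"],100,60,200,200,4,"pics/s21.png")
E
```

```text
[ 507.34410024 -205.90955244  193.27312181] [-3.14126359e+00 -1.49236471e-04  1.51580624e+00] 54.0446546166212
```

View pics/w21.png

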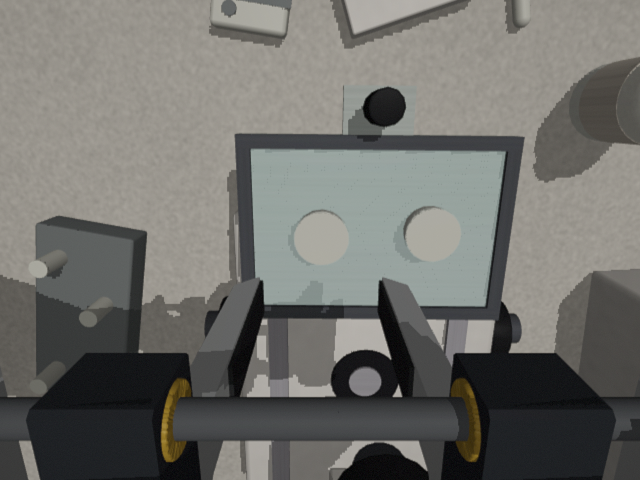

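```bash
python3 - <<'E'
from h import *
s=read_state();print(s["eef_pos"],s["qd"])
T=tool();c=camera("wrist");P=pose(c,T)
K=onz(c,P,385,105,136);print(K,onz(c,P,432,235,118),onz(c,P,321,238,118))
print([onz(c,P,u,v,102).round(1) for u,v in ((250,150),(507,152),(262,303),(488,306))])
plan([K[0],K[1],160],1.51)
E
```

```text
[ 509.37927643 -206.85679472  197.24537197] [ 4.60581957e-05  4.94499484e-02  8.40827433e-02  2.72534493e-04
 -7.56974123e-02 -2.11174361e-04]
[ 553.52784397 -121.80000167  136.        ] [ 589.16074085 -212.72680141  118.        ] [ 509.21437826 -210.40410326  118.        ]
[array([ 462. , -146.7,  102. ]), array([ 646.1, -158.4,  102. ]), array([ 459.1, -266.5,  102. ]), array([ 639.7, -279.7,  102. ])]
[np.float64(553.5278439744845), np.float64(-121.80000166858053), 160] row [8.708, 4.009, 3.441, 0.005, 0.002, 0.006]
```

>>> {"method": "servo_tool", "body": {"series": [[1,0.5,-0.5,0,0,0],[3,1.5,-0.5,0,0,0],[5,2.5,-0.5,0,0,0],[7,3.5,0,0,0,0],[8.3,4.2,1.5,0,0,0],[8.7,4.3,3,0,0,0],[8.7,4.3,4.5,0,0,0],[8.7,4.3,4.5,0,0,0],[8.7,4.3,4.5,0,0,0],[8.7,4.3,4.5,0,0,0]]}}

```text
clock: 40.33
eef_pos: [555.6, -121.4, 147.0]
eef_rot: [3.141, 0.0, 1.516]
wrist_force: [1.0, -0.5, 0.7]
finger_gap: 54.3
```

```bash
python3 - <<'E'
from h import *
s=read_state();print(s["eef_pos"],s["qd"])
T=tool();c=camera("wrist");P=pose(c,T);cv2.imwrite("pics/w22.png",c["pixels"][:,:,::-1])
print(proj(c,P,[553.5,-121,136]))
E
```

```text
[ 555.61238728 -121.44597217  147.03843241] [-0.00690867 -0.01162755 -0.00507493 -0.00054088 -0.00501536 -0.00223248]
(np.float64(318.13961207563807), np.float64(266.2695970016573))
```

View pics/w22.png

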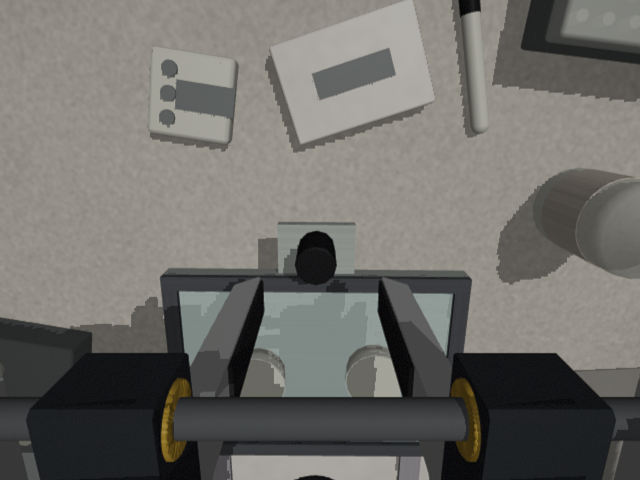

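>>> {"method": "servo_tool", "body": {"series": [[0.1,-0.1,0.5,0,0,0],[0.2,-0.2,1.5,0,0,0],[0.2,-0.2,3,0,0,0],[0.2,-0.2,4.5,0,0,0],[0.2,-0.2,5.5,0,0,0],[0.2,-0.2,6.2,0,0,0],[0.2,-0.2,6.4,0,0,0],[0.2,-0.2,6.4,0,0,0],[0.2,-0.2,6.4,0,0,0],[0.2,-0.2,6.4,0,0,0]]}}

```text
clock: 41.22
eef_pos: [553.9, -119.6, 83.1]
eef_rot: [3.14, 0.0, 1.516]
wrist_force: [-0.1, 0.1, 0.8]
finger_gap: 54.0
```

>>> {"method": "servo_tool", "body": {"series": [[0,0,0,0,0,0],[0,0,0,0,0,0],[0,0,0,0,0,0],[0,0,0,0,0,0],[0,0,0,0,0,0],[0,0,0,0,0,0],[0,0,0,0,0,0],[0,0,0,0,0,0],[0,0,0,0,0,0],[0,0,0,0,0,0]], "gripper": 1.5, "grip_force": 25}}

```text
clock: 42.05
eef_pos: [552.8, -119.4, 82.4]
eef_rot: [-3.14, -0.0, 1.516]
wrist_force: [-6.1, 0.3, 4.4]
finger_gap: 23.4
```

>>> {"method": "servo_tool", "body": {"series": [[0.05,0,0,0,0,0],[0.1,0,0,0,0,0],[0.15,0,0,0,0,0],[0.2,0,0,0,0,0],[0.25,0,0,0,0,0],[0.3,0,0,0,0,0],[0.35,0,0,0,0,0],[0.4,0,0,0,0,0],[0.45,0,0,0,0,0],[0.5,0,0,0,0,0]]}}

```text
clock: 42.88
eef_pos: [552.8, -119.2, 82.4]
eef_rot: [-3.14, 0.007, 1.515]
wrist_force: [-7.5, -34.6, -1.5]
finger_gap: 23.2
```

>>> {"method": "servo_tool", "body": {"series": [[-0.25,0,0,0,0,0],[-0.5,0,0,0,0,0],[-0.5,0,0,0,0,0],[-0.5,0,0,0,0,0],[-0.5,0,0,0,0,0],[-0.5,0,0,0,0,0],[-0.5,0,0,0,0,0],[-0.5,0,0,0,0,0],[-0.5,0,0,0,0,0],[-0.5,0,0,0,0,0]], "gripper": 5.4}}

```text
clock: 43.72
eef_pos: [553.5, -119.4, 82.4]
eef_rot: [3.142, 0.0, 1.516]
wrist_force: [0.5, -0.3, -0.5]
finger_gap: 54.2
```

>>> {"method": "servo_tool", "body": {"series": [[0,0,-1,0,0,0],[0,0,-3,0,0,0],[0,0,-6,0,0,0],[0,0,-9,0,0,0],[0,0,-12,0,0,0],[0,0,-16,0,0,0],[0,0,-20,0,0,0],[0,0,-24,0,0,0],[0,0,-28,0,0,0],[0,0,-30,0,0,0]], "gripper": 0}}

```text
clock: 44.55
eef_pos: [553.2, -119.4, 388.5]
eef_rot: [3.135, 0.001, 1.516]
wrist_force: [-0.3, 0.2, 0.8]
finger_gap: 0.6
```

```bash
python3 - <<'E'
from h import *
s=read_state();print(s["eef_pos"],s["joints"])
T=tool();c=camera("wrist");P=pose(c,T);cv2.imwrite("pics/w23.png",c["pixels"][:,:,::-1])
plan([464,100,420],1.54)
plan([464,450,400],1.54)
c=camera("scene");cv2.imwrite("pics/s23.png",c["pixels"][:,:,::-1])
E
```

```text
[ 553.23713984 -119.37482016  388.54525847] [-2.77219736e-01  2.79419572e-01  1.07545344e+00 -1.97362016e-05
  1.78023850e+00 -2.22289141e-01]
[464, 100, 420] row [21.418, -10.127, -3.079, 0.009, 0.002, -0.024]
[464, 450, 400] row [56.369, -12.07, -1.17, 0.009, 0.002, -0.024]
```

View pics/w23.png

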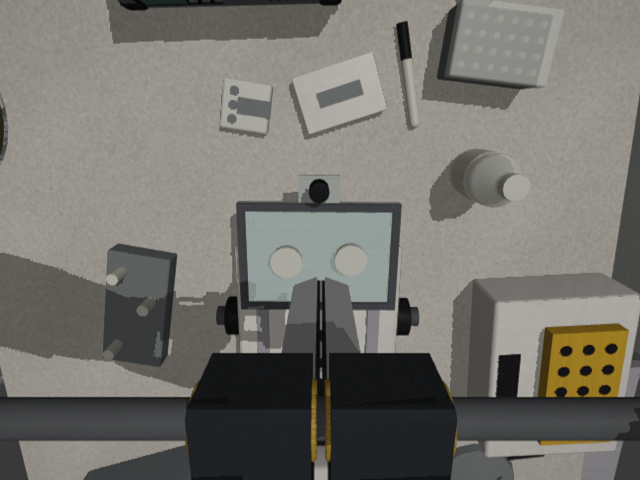

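View pics/s23.png

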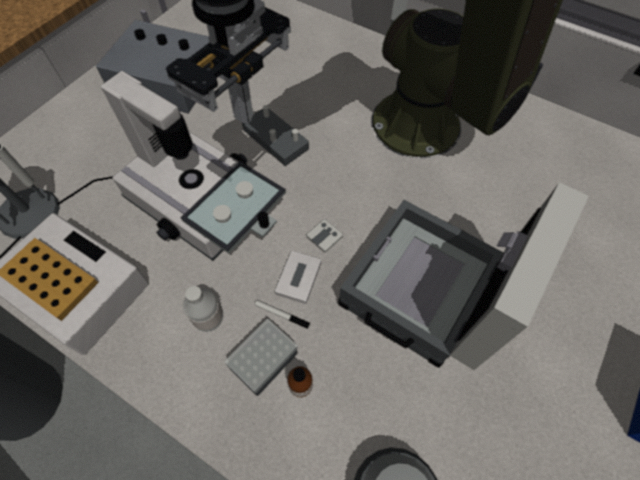

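```bash
cat > close.py <<'E'
import numpy as np
def eef(th,rho=225,Hy=354):
    return np.array([Hy-rho*np.cos(th)+50*np.sin(th)+8, 95+rho*np.sin(th)+50*np.cos(th)-26.5])
if __name__=="__main__":
    for th in np.arange(1.5,-.01,-.1): print(round(th,2),eef(th).round(1))
E
python3 close.py; python3 - <<'E'
from h import *
plan([400,300,400],1.54)
plan([377,450,400],1.54)
E
```

```text
1.5 [396.  296.5]
1.4 [373.  298.7]
1.3 [350.  298.7]
1.2 [327.1 296.3]
1.1 [304.5 291.7]
1.0 [282.5 284.8]
0.9 [261.3 275.8]
0.8 [241.1 264.7]
0.7 [222.1 251.7]
0.6 [204.5 236.8]
0.5 [188.5 220.2]
0.4 [174.2 202.2]
0.3 [161.8 182.8]
0.2 [151.4 162.2]
0.1 [143.1 140.7]
-0.0 [137.  118.5]
[400, 300, 400] row [41.044, -17.647, -1.454, 0.007, 0.002, -0.024]
[377, 450, 400] row [55.895, -20.768, -1.499, 0.007, 0.002, -0.024]
```

>>> {"method": "servo_tool", "body": {"series": [[3,-1.2,-0.5,0,0,0],[7,-2.8,-1,0,0,0],[11,-4.4,-1.5,0,0,0],[15,-6,-2,0,0,0],[19,-7.8,-2,0,0,0],[23,-9.6,-2,0,0,0],[27,-11.4,-2,0,0,0],[31,-13.2,-2,0,0,-0.01],[35,-15,-2,0,0,-0.02],[39,-16.6,-2,0,0,-0.02]]}}

```text
clock: 45.48
eef_pos: [413.3, 264.1, 402.3]
eef_rot: [-3.141, 0.0, 1.536]
wrist_force: [0.5, 0.5, -0.3]
finger_gap: 0.4
```

```bash
python3 - <<'E'
from h import *
s=read_state();print(s["eef_pos"],s["eef_rot"],s["joints"])
plan([377,450,400],1.54)
E
```

```text
[413.33541019 264.08358685 402.3347492 ] [-3.14132839e+00  1.84555644e-04  1.53642210e+00] [ 4.93866722e-01  1.02247434e-01  1.25361489e+00 -2.68272604e-05
  1.78605159e+00  5.28235244e-01]
[377, 450, 400] row [18.456, -4.27, 0.231, -0.0, 0.0, -0.004]
```

>>> {"method": "servo_tool", "body": {"series": [[3,-0.7,0,0,0,0],[7,-1.6,0,0,0,0],[11,-2.6,0,0,0,0],[15,-3.5,0,0,0,0],[18.4,-4.3,0,0,0,0],[18.4,-4.3,2,0,0,0],[18.4,-4.3,5,0,0,0],[18.4,-4.3,8,0,0,0],[18.4,-4.3,10.5,0,0,0],[18.4,-4.3,10.5,0,0,0]]}}

```text
clock: 46.32
eef_pos: [377.1, 446.7, 292.0]
eef_rot: [-3.136, 0.007, 1.536]
wrist_force: [0.2, 0.2, 0.0]
finger_gap: 0.5
```

```bash
python3 - <<'E'
from h import *
from close import *
s=read_state();print(s["eef_pos"],s["eef_rot"],s["joints"],s["wrist_force"])
p=s["eef_pos"]
for th in np.arange(1.55,.5,-.05): e=eef(th); print(round(th,2),((e-p[1:])*[.1,-.1]).round(2))
E
```

```text
[377.12703159 446.74407205 291.95997361] [-3.13582267  0.00652425  1.5359979 ] [ 8.07075521e-01  3.31353140e-01  1.22412607e+00 -4.17272453e-05
  1.59482300e+00  8.41891945e-01] [0.24622397 0.19007222 0.04600514]
1.55 [-3.94 -0.25]
1.5 [-5.08 -0.45]
1.45 [-6.22 -0.59]
1.4 [-7.37 -0.68]
1.35 [-8.52 -0.7 ]
1.3 [-9.68 -0.67]
1.25 [-10.82  -0.58]
1.2 [-11.97  -0.44]
1.15 [-13.1   -0.23]
1.1 [-14.22   0.03]
1.05 [-15.33   0.34]
1.0 [-16.42   0.71]
0.95 [-17.5    1.14]
0.9 [-18.54   1.61]
0.85 [-19.57   2.14]
0.8 [-20.56   2.72]
0.75 [-21.53   3.35]
0.7 [-22.46   4.03]
0.65 [-23.36   4.75]
0.6 [-24.22   5.51]
0.55 [-25.04   6.32]
```

>>> {"method": "servo_tool", "body": {"series": [[-2,0,-0.4,0,0,0],[-4,0,-0.4,0,0,0],[-5.5,0,-0.5,0,0,0],[-6.6,0,-0.6,0,0,0],[-7.7,0,-0.7,0,0,0],[-8.8,0,-0.7,0,0,0],[-9.9,0,-0.6,0,0,0],[-11,0,-0.5,0,0,0],[-12.1,0,-0.4,0,0,0],[-13.1,0,-0.2,0,0,0]]}}

```text
clock: 47.15
eef_pos: [373.9, 316.1, 299.6]
eef_rot: [3.141, -0.0, 1.536]
wrist_force: [2.0, 3.0, 2.8]
finger_gap: 0.6
```

```bash
python3 - <<'E'
from h import *
from close import *
s=read_state();print(s["eef_pos"],s["wrist_force"])
p=s["eef_pos"]
for th in np.arange(1.15,.55,-.05): e=eef(th); print(round(th,2),((e-p[1:])*[.1,-.1]).round(2))
c=camera("scene");cv2.imwrite("pics/s24.png",c["pixels"][:,:,::-1])
E
```

```text
[373.9371714  316.09935754 299.5564489 ] [1.96609522 2.99138626 2.84553801]
1.15 [-0.04  0.53]
1.1 [-1.16  0.79]
1.05 [-2.27  1.1 ]
1.0 [-3.36  1.47]
0.95 [-4.43  1.9 ]
0.9 [-5.48  2.37]
0.85 [-6.5  2.9]
0.8 [-7.5   3.48]
0.75 [-8.46  4.11]
0.7 [-9.4   4.79]
0.65 [-10.3    5.51]
0.6 [-11.16   6.27]
```

View pics/s24.png

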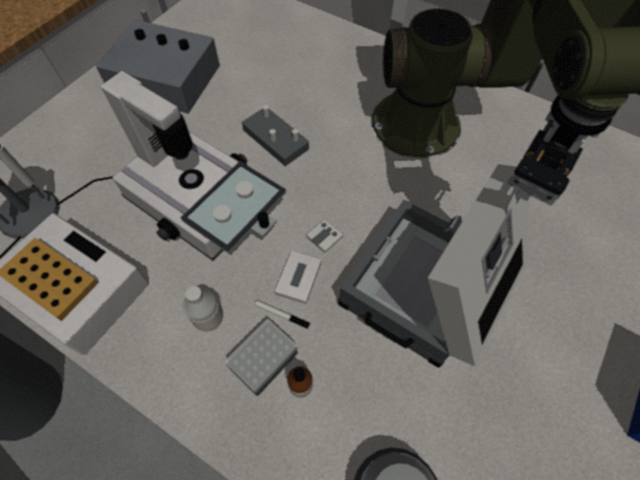

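Lid is following. Continue.

>>> {"method": "servo_tool", "body": {"series": [[-1.1,0,0.6,0,0,0],[-2.2,0,0.9,0,0,0],[-3.3,0,1.3,0,0,0],[-4.4,0,1.8,0,0,0],[-5.5,0,2.4,0,0,0],[-6.5,0,3,0,0,0],[-7.5,0,3.6,0,0,0],[-8.5,0,4.2,0,0,0],[-9.4,0,4.9,0,0,0],[-10.3,0,5.6,0,0,0]]}}

```text
clock: 48.03
eef_pos: [370.1, 213.2, 242.6]
eef_rot: [-3.141, 0.0, 1.536]
wrist_force: [1.0, 2.3, 0.6]
finger_gap: 0.4
```

```bash
python3 - <<'E'
from h import *
from close import *
s=read_state();print(s["eef_pos"],s["wrist_force"])
p=s["eef_pos"]
for th in np.arange(.7,.05,-.05): e=eef(th); print(round(th,2),((e-p[1:])*[.1,-.1]).round(2))
E
```

```text
[370.07075135 213.21960432 242.62732772] [0.98877721 2.3433977  0.59939438]
0.7 [ 0.89 -0.91]
0.65 [-0.01 -0.18]
0.6 [-0.87  0.58]
0.55 [-1.69  1.39]
0.5 [-2.47  2.24]
0.45 [-3.21  3.12]
0.4 [-3.9   4.05]
0.35 [-4.54  5.  ]
0.3 [-5.14  5.99]
0.25 [-5.69  7.  ]
0.2 [-6.18  8.04]
0.15 [-6.62  9.11]
0.1 [-7.01 10.19]
```

>>> {"method": "servo_tool", "body": {"series": [[-0.8,0,0.7,0,0,0],[-1.6,0,1.5,0,0,0],[-2.4,0,2.4,0,0,0],[-3.1,0,3.2,0,0,0],[-3.8,0,4.1,0,0,0],[-4.4,0,5,0,0,0],[-5,0,6,0,0,0],[-5.5,0,7,0,0,0],[-6,0,8,0,0,0],[-6.4,0,9,0,0,0]]}}

```text
clock: 48.87
eef_pos: [367.9, 149.6, 152.4]
eef_rot: [-3.142, 0.0, 1.536]
wrist_force: [0.7, 0.3, 1.0]
finger_gap: 0.5
```

```bash
python3 - <<'E'
from h import *
from close import *
s=read_state();print(s["eef_pos"],s["wrist_force"])
p=s["eef_pos"]
for th in np.arange(.2,-.05,-.05): e=eef(th); print(round(th,2),((e-p[1:])*[.1,-.1]).round(2))
c=camera("scene");crop(c["pixels"],330,150,190,220,2.5,"pics/s25.png")
E
```

```text
[367.94887134 149.57751236 152.35650053] [0.65945717 0.25357496 1.04401397]
0.2 [ 0.18 -0.98]
0.15 [-0.26  0.08]
0.1 [-0.65  1.16]
0.05 [-0.98  2.27]
0.0 [-1.26  3.39]
```

View pics/s25.png

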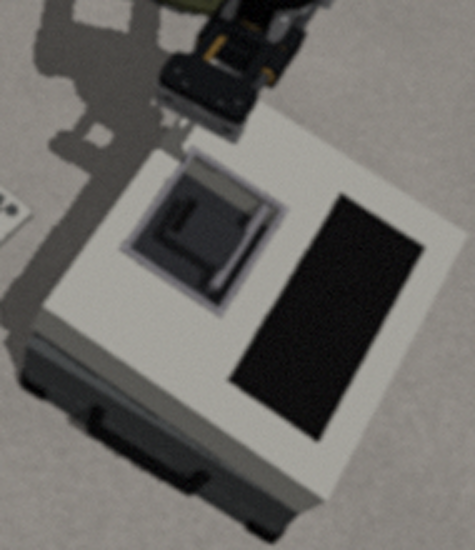

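>>> {"method": "servo_tool", "body": {"series": [[-0.3,0,0.4,0,0,0],[-0.5,0,0.8,0,0,0],[-0.7,0,1.2,0,0,0],[-0.8,0,1.6,0,0,0],[-1,0,2,0,0,0],[-1.1,0,2.4,0,0,0],[-1.2,0,2.8,0,0,0],[-1.3,0,3.1,0,0,0],[-1.3,0,3.3,0,0,0],[-1.3,0,3.4,0,0,0]]}}

```text
clock: 49.75
eef_pos: [367.5, 137.0, 119.4]
eef_rot: [-3.141, 0.0, 1.536]
wrist_force: [-5.7, -3.8, 17.1]
finger_gap: 0.4
```

>>> {"method": "servo_tool", "body": {"series": [[0,0,0.05,0,0,0],[0,0,0.1,0,0,0],[0,0,0.15,0,0,0],[0,0,0.2,0,0,0],[0,0,0.25,0,0,0],[0,0,0.3,0,0,0],[0,0,0.35,0,0,0],[0,0,0.35,0,0,0],[0,0,0.35,0,0,0],[0,0,0.35,0,0,0]]}}

```text
clock: 50.58
eef_pos: [367.7, 137.0, 118.9]
eef_rot: [3.14, 0.0, 1.536]
wrist_force: [-22.3, -7.9, 53.0]
finger_gap: 0.4
```

>>> {"method": "servo_tool", "body": {"series": [[0,0,-0.5,0,0,0],[0,0,-1.5,0,0,0],[0,0,-4,0,0,0],[0,0,-7,0,0,0],[0,0,-10,0,0,0],[0,0,-13,0,0,0],[-3,2,-16,0,0,0],[-6,5,-17,0,0,0],[-10,8,-17,0,0,0],[-13,10,-17,0,0,0]]}}

```text
clock: 51.42
eef_pos: [459.1, 9.8, 286.6]
eef_rot: [3.14, 0.0, 1.537]
wrist_force: [0.3, 1.9, -0.4]
finger_gap: 0.6
```

```bash
python3 - <<'E'
from h import *
s=read_state();print(s["eef_pos"],s["eef_rot"],s["wrist_force"])
T=tool();c=camera("wrist");cv2.imwrite("pics/w26.png",c["pixels"][:,:,::-1])
c=camera("scene");cv2.imwrite("pics/s26.png",c["pixels"][:,:,::-1])
plan([552,-60,290],1.51)
plan([552,-60,100],1.51)
E
```

```text
[459.12357232   9.75590918 286.6426026 ] [3.13999834e+00 1.86963180e-04 1.53674868e+00] [ 0.33854708  1.86254666 -0.41719907]
[552, -60, 290] row [-6.374, 9.495, -0.524, -0.002, 0.001, 0.021]
[552, -60, 100] row [-6.359, 9.528, 18.476, -0.002, 0.001, 0.021]
```

View pics/w26.png

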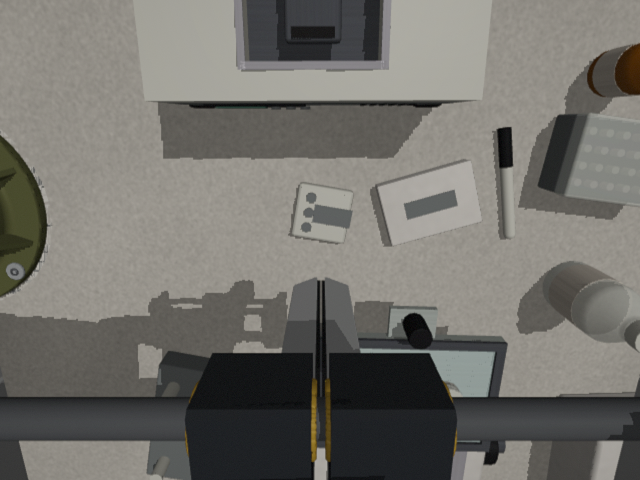

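View pics/s26.png

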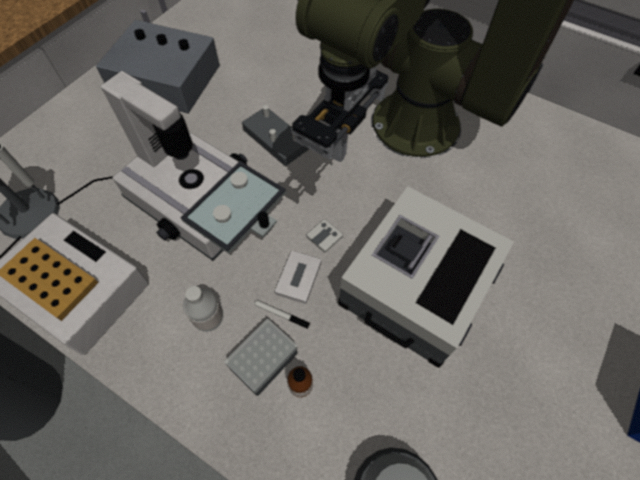

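```bash
python3 - <<'E'
from h import *
c=camera("top");crop(c["pixels"],365,165,200,140,4,"pics/t27.png")
c=camera("scene");crop(c["pixels"],150,130,160,130,5,"pics/s27.png")
E
```

```text
(no output)
```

View pics/t27.png

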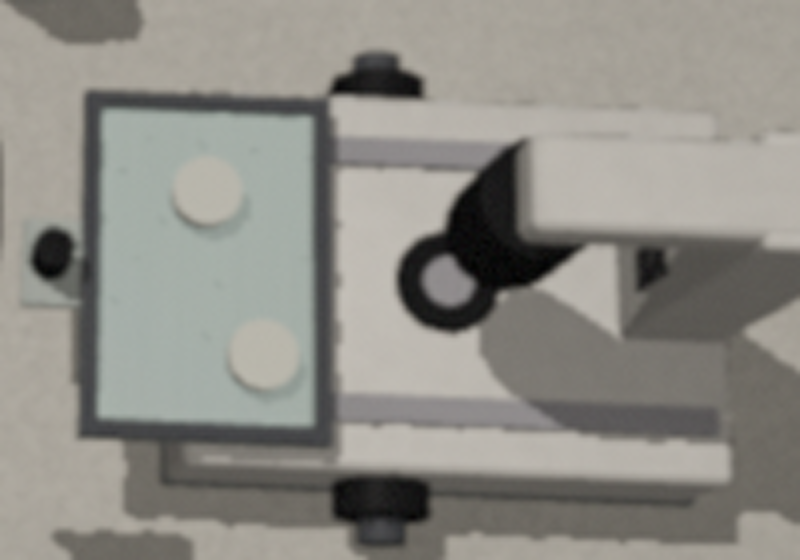

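View pics/s27.png

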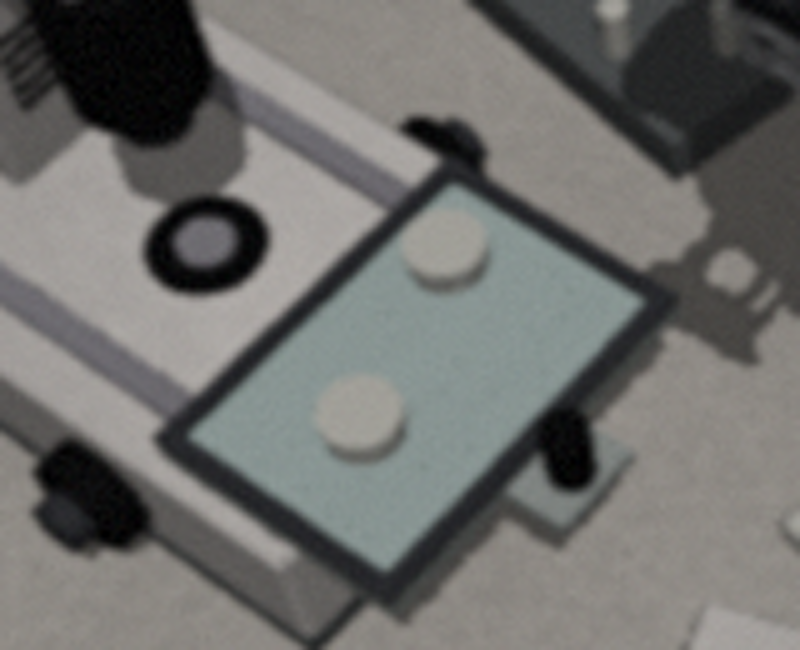

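```bash
python3 - <<'E'
from h import *
c=camera("top");P=c["pose"]
f=lambda u,v,z: onz(c,P,u/4+365,v/4+165,z)
A=f(208,191,118);B=f(263,354,118)
g=np.array([f(u,v,102) for u,v in ((102,110),(315,117),(314,427),(97,418))]);C=g.mean(0)
print(A,B,C,np.round(g,1))
M=np.array([[np.cos(.06),-np.sin(.06)],[np.sin(.06),np.cos(.06)]])
print(M@(A-C)[:2],M@(B-C)[:2])
E
```

```text
[ 584.65996162 -211.26893477  118.        ] [ 491.00165417 -236.11596064  118.        ] [ 545.3611283  -210.92391848  102.        ] [[ 638.1 -156.4  102. ]
 [ 631.1 -277.7  102. ]
 [ 452.2 -264.9  102. ]
 [ 460.1 -144.7  102. ]]
[39.2488052   2.01212004] [-52.75104065 -28.40632195]
```

>>> {"method": "servo_tool", "body": {"series": [[-1.5,2,0,0,0,0],[-3.5,4.5,0,0,0,0],[-5.5,7,2,0,0,0],[-7,9,5,0,0,0.02],[-7.5,9.6,8,0,0,0.02],[-7.5,9.6,11,0,0,0.02],[-7.5,9.6,13.5,0,0,0.02],[-7.5,9.6,14,0,0,0.02],[-7.5,9.6,14,0,0,0.02],[-7.5,9.6,14,0,0,0.02]]}}

```text
clock: 52.5
eef_pos: [551.8, -66.2, 147.5]
eef_rot: [3.14, 0.0, 1.517]
wrist_force: [-0.2, -0.0, 0.7]
finger_gap: 0.6
```

```bash
python3 - <<'E'
from h import *
s=read_state();print(s["eef_pos"],s["eef_rot"])
T=tool();c=camera("wrist");P=pose(c,T);cv2.imwrite("pics/w28.png",c["pixels"][:,:,::-1])
print(proj(c,P,[553,-119,136]))
plan([554,-82,85],1.51)
E
```

```text
[551.84814031 -66.23957657 147.52605973] [3.13984558e+00 2.37292642e-04 1.51701798e+00]
(np.float64(328.5815574377613), np.float64(349.5016980409999))
[554, -82, 85] row [-1.54, 0.251, 6.301, 0.003, 0.0, 0.007]
```

View pics/w28.png

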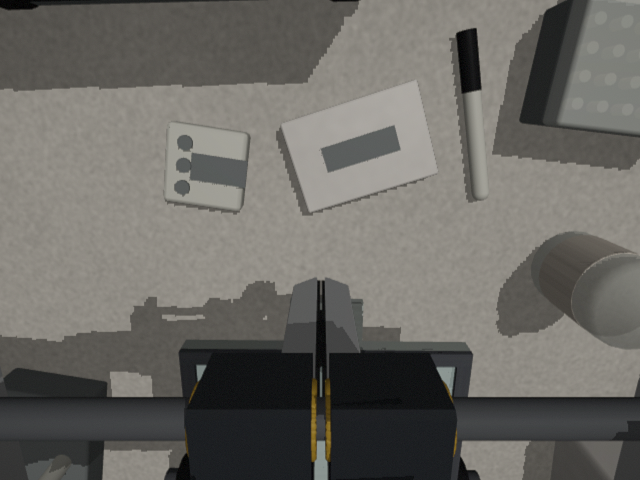

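>>> {"method": "servo_tool", "body": {"series": [[-0.5,0.1,1,0,0,0],[-1,0.2,2.5,0,0,0],[-1.3,0.2,4,0,0,0],[-1.3,0.2,5.3,0,0,0],[-1.3,0.2,6.2,0,0,0],[-1.3,0.2,6.3,0,0,0],[-1.3,0.2,6.3,0,0,0],[-1.3,0.2,6.3,0,0,0.01],[-1.3,0.2,6.3,0,0,0.01],[-1.3,0.2,6.3,0,0,0.01]]}}

```text
clock: 53.38
eef_pos: [553.0, -80.1, 83.6]
eef_rot: [3.14, 0.0, 1.506]
wrist_force: [0.1, -0.7, -0.1]
finger_gap: 0.2
```

>>> {"method": "servo_tool", "body": {"series": [[-0.2,0,0,0,0,0],[-0.5,0,0,0,0,0],[-0.8,0,0,0,0,0],[-1.1,0,0,0,0,0],[-1.4,0,0,0,0,0],[-1.7,0,0,0,0,0],[-2,0,0,0,0,0],[-2.3,0,0,0,0,0],[-2.6,0,0,0,0,0],[-2.9,0,0,0,0,0]]}}

```text
clock: 54.22
eef_pos: [550.7, -109.1, 82.8]
eef_rot: [-3.142, -0.0, 1.506]
wrist_force: [0.3, 3.0, 0.5]
finger_gap: 0.7
```

>>> {"method": "servo_tool", "body": {"series": [[-0.4,0,0,0,0,0],[-0.8,0,0,0,0,0],[-1.3,0,0,0,0,0],[-1.8,0,0,0,0,0],[-2.3,0,0,0,0,0],[-2.8,0,0,0,0,0],[-3.3,0,0,0,0,0],[-3.8,0,0,0,0,0],[-4.3,0,0,0,0,0],[-4.8,0,0,0,0,0]]}}

```text
clock: 55.05
eef_pos: [547.6, -157.4, 82.8]
eef_rot: [3.142, -0.0, 1.506]
wrist_force: [0.6, 2.5, 0.6]
finger_gap: 0.6
```

>>> {"method": "servo_tool", "body": {"series": [[-0.5,0,0,0,0,0],[-1,0,0,0,0,0],[-1.5,0,0,0,0,0],[-2,0,0,0,0,0],[-2.5,0,0,0,0,0],[-3,0,0,0,0,0],[-3.5,0,0,0,0,0],[-4,0,0,0,0,0],[-4.4,0,0,0,0,0],[-4.7,0,0,0,0,0]]}}

```text
clock: 55.88
eef_pos: [544.6, -204.4, 82.8]
eef_rot: [3.141, 0.0, 1.506]
wrist_force: [1.6, 1.7, 0.6]
finger_gap: 0.2
```

```bash
python3 - <<'E'
from h import *
s=read_state();print(s["eef_pos"],s["eef_rot"],s["wrist_force"])
T=tool();c=camera("wrist");P=pose(c,T);cv2.imwrite("pics/w29.png",c["pixels"][:,:,::-1])
c=camera("scene");crop(c["pixels"],100,60,200,200,3,"pics/s29.png")
E
```

```text
[ 544.58693751 -204.36463441   82.84614504] [3.14147658e+00 9.29301786e-05 1.50555794e+00] [1.60962438 1.74707668 0.55225794]
```

View pics/s29.png

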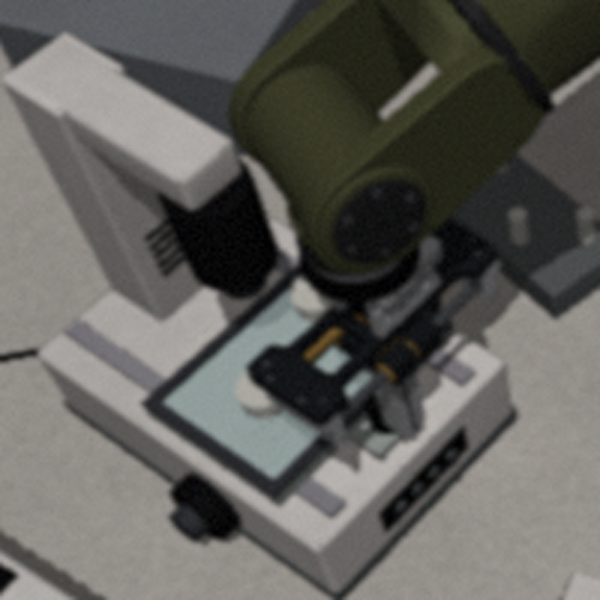

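>>> {"method": "servo_tool", "body": {"series": [[-0.4,0,0,0,0,0],[-0.8,0,0,0,0,0],[-1.1,0,0,0,0,0],[-1.4,0,0,0,0,0],[-1.7,0,0,0,0,0],[-1.9,0,0,0,0,0],[-2.1,0,0,0,0,0],[-2.3,0,0,0,0,0],[-2.5,0,0,0,0,0],[-2.7,0,0,0,0,0]]}}

```text
clock: 56.82
eef_pos: [542.8, -230.9, 82.8]
eef_rot: [-3.141, -0.0, 1.506]
wrist_force: [-0.4, 2.8, 0.8]
finger_gap: 0.4
```

>>> {"method": "servo_tool", "body": {"series": [[-0.1,0,0,0,0,0],[-0.2,0,0,0,0,0],[-0.3,0,0,0,0,0],[-0.4,0,0,0,0,0],[-0.5,0,0,0,0,0],[-0.6,0,0,0,0,0],[-0.7,0,0,0,0,0],[-0.8,0,0,0,0,0],[-0.8,0,0,0,0,0],[-0.8,0,0,0,0,0]]}}

```text
clock: 57.65
eef_pos: [542.3, -238.8, 82.8]
eef_rot: [-3.142, 0.0, 1.506]
wrist_force: [-1.3, 1.7, 1.1]
finger_gap: 0.4
```

>>> {"method": "servo_tool", "body": {"series": [[-0.1,0,0,0,0,0],[-0.2,0,0,0,0,0],[-0.25,0,0,0,0,0],[-0.3,0,0,0,0,0],[-0.35,0,0,0,0,0],[-0.4,0,0,0,0,0],[-0.45,0,0,0,0,0],[-0.5,0,0,0,0,0],[-0.5,0,0,0,0,0],[-0.5,0,0,0,0,0]]}}

```text
clock: 58.48
eef_pos: [542.2, -239.2, 82.8]
eef_rot: [-3.14, -0.007, 1.508]
wrist_force: [-3.0, 32.4, 8.8]
finger_gap: 0.7
```

>>> {"method": "servo_tool", "body": {"series": [[-0.1,0,0,0,0,0],[-0.15,0,0,0,0,0],[-0.2,0,0,0,0,0],[-0.25,0,0,0,0,0],[-0.3,0,0,0,0,0],[-0.35,0,0,0,0,0],[-0.4,0,0,0,0,0],[-0.4,0,0,0,0,0],[-0.4,0,0,0,0,0],[-0.4,0,0,0,0,0]]}}

```text
clock: 59.32
eef_pos: [542.1, -239.4, 82.9]
eef_rot: [-3.138, -0.013, 1.509]
wrist_force: [-4.6, 56.4, 16.0]
finger_gap: 0.4
```

>>> {"method": "servo_tool", "body": {"series": [[0.5,0,0,0,0,0],[1,0,0,0,0,0],[1.8,0,0,0,0,0],[2.8,0,0,0,0,0],[4,0,0,0,0,0],[6,0,-1,0,0,0],[8,0,-4,0,0,0],[10,0,-7,0,0,0],[12,0,-11,0,0,0],[14,0,-14,0,0,0]]}}

```text
clock: 60.15
eef_pos: [550.6, -106.8, 225.0]
eef_rot: [3.141, 0.0, 1.505]
wrist_force: [1.2, 0.7, 0.1]
finger_gap: 0.5
```

>>> {"method": "servo_tool", "body": {"series": [[2,-1,-3,0,0,0],[5,-3,-5,0,0,0],[8,-6,-6,0,0,0],[11,-9,-6,0,0,0],[13,-12,-6,0,0,0],[13,-13,-6,0,0,0],[13,-13,-6,0,0,0],[13,-13,-6,0,0,0],[13,-13,-6,0,0,0],[13,-13,-6,0,0,0]]}}

```text
clock: 60.98
eef_pos: [430.3, 29.5, 282.4]
eef_rot: [-3.141, 0.0, 1.505]
wrist_force: [0.4, -0.1, -0.2]
finger_gap: 0.3
```

```bash
python3 - <<'E'
from h import *
s=read_state();print(s["eef_pos"],s["wrist_force"],s["clock"])
c=camera("scene");crop(c["pixels"],80,60,200,150,4,"pics/s30.png");cv2.imwrite("pics/s30f.png",c["pixels"][:,:,::-1])
c=camera("top");crop(c["pixels"],385,165,200,140,4,"pics/t30.png");crop(c["pixels"],150,195,145,160,4,"pics/t30b.png")
c=camera("wrist");cv2.imwrite("pics/w30.png",c["pixels"][:,:,::-1])
E
```

```text
[430.27783188  29.52935596 282.44266297] [ 0.39979148 -0.08020846 -0.16242504] 60.9833
```

View pics/s30.png

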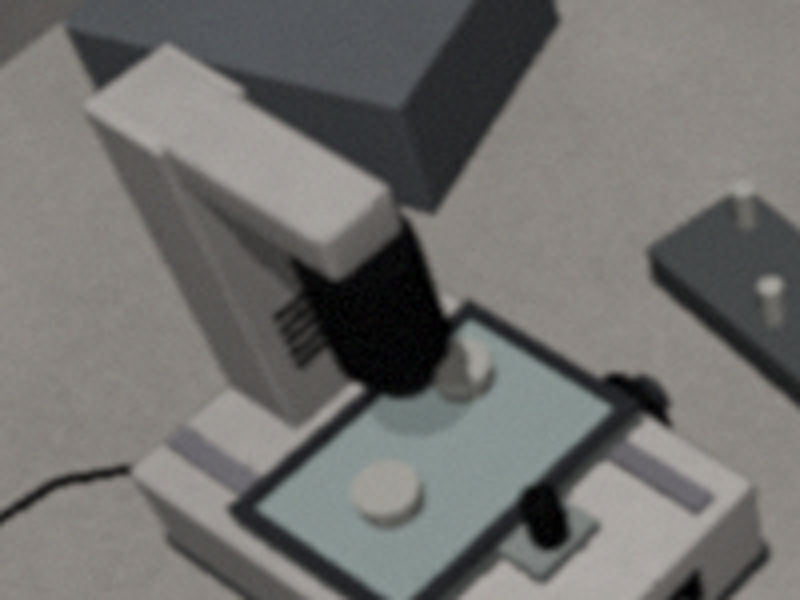

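View pics/t30.png

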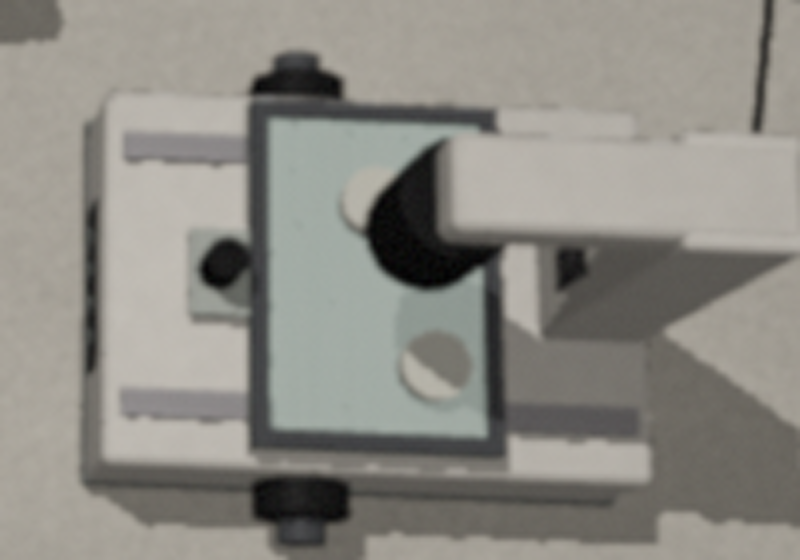

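View pics/t30b.png

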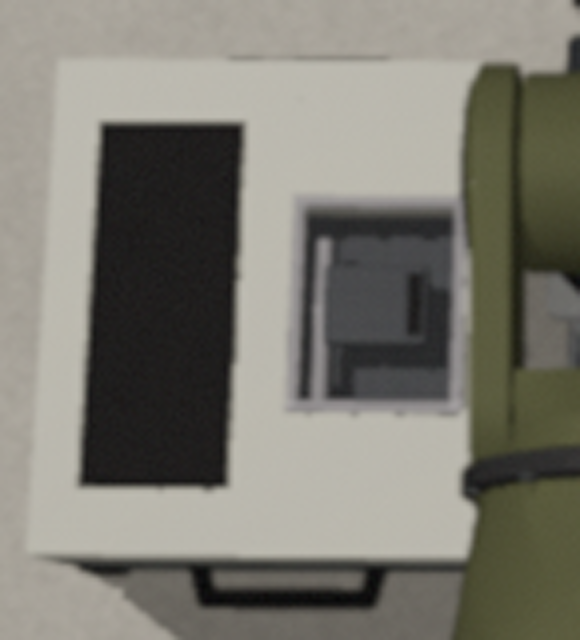

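View pics/w30.png

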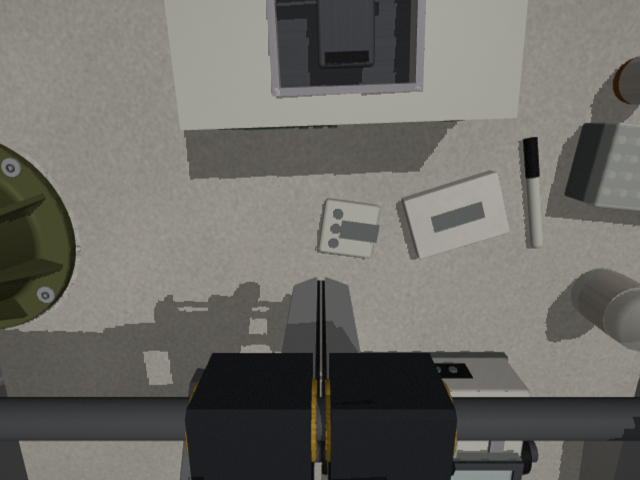

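```bash
python3 - <<'E'
from h import *
c=camera("top");P=c["pose"]
f=lambda u,v,z: onz(c,P,u/4+385,v/4+165,z)
g=np.array([f(u,v,102) for u,v in ((268,116),(272,432),(488,438))]);C=(g[0]+g[2])/2
B=f(436,366,118);M=np.array([[np.cos(.06),-np.sin(.06)],[np.sin(.06),np.cos(.06)]])
print(C,M@(B-C)[:2]); print("A left edge",M@(f(340,200,118)-C)[:2])
print("travel",np.array(f(250,443,106.5))-f(503,455,106.5))
from cell import sign_off
print(sign_off())
E
```

```text
[ 536.93513948 -350.93279673  102.        ] [-54.42979668 -27.51718019]
A left edge [38.3479848  23.66723666]
travel [  9.99950443 139.07607063   0.        ]
the job is handed in; nothing more can be done
None
```

The job is handed in. Both dishes (the incubator held only two) are flat on the glass plate under the lamp, and the lid is pressed shut. `sign_off()` gave no verdict, so the result rests on my own checks.

**What I did, in order**
- I drew the carriage to its load stop. A second pull later met 34 N with no movement, which confirmed the stop.
- I pulled the paddle with the lid still down, then raised the lid to about 1.5 rad.
- I set both dishes side by side on the plate.
- I pressed the lid shut and pushed the carriage home.

**Last checks**
- **Lid:** it went down to its shut height and I pressed it with 53 N, against the roughly 6 N the latch needs. In the last image the paddle looks flush. I did not test the latch by tugging on the lid.
- **Carriage:** it met its stop at over 50 N, and the top camera shows about 139 mm of travel from the load stop.
- **Dishes:** in the plate's frame, one is at about (-54, -28) mm, within the limits. The lamp hides part of the other, which should be near (+38, +3) mm judging by its visible edge.
- **Bystanders:** none of the images show any of them moved.

**What disagreed or went wrong**
- The real fingertips sit about 26 mm behind the stated tool point. Because of this, the first paddle grip closed on nothing and the first knob pull slipped off. I corrected for it after that.
- One dish was knocked about 30 mm aside on the plate while I was closing the lid. It stayed flat and inside the limits, so I left it there.

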